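# Steady the rocking postal scale, tare it and load the card packs

### The arm

A 6-joint arm with a two-finger parallel gripper is mounted at the origin on the work surface; the furniture and walls round the work are solid. World frame = base frame: x ahead of the robot, y to its left, z up, the work surface at z = 0. Lengths are in m, angles in rad, forces in N, time in s.
With the tool pointing down it reaches from about 0.275 to 0.725 m from the base axis. Payload 5.6 kg.
Tool frame: the origin (TCP) lies at the centre of the arm's flange, where the gripper is bolted on; the fingertips stand 173 mm ahead of it and the grasp point (between the pads) lies 155 mm ahead of it (manip.finger_overhang is the distance from the TCP to the fingertips, in m); z points along the fingers, y is the line along which they close (so a half turn about z gives the same grasp; the last joint's range is limited). The gripper opens to 85 mm and grips with 20 to 120 N. Pads are 22 mm wide; open, the fingers measure 114 mm over their backs; the gripper's body (76 mm by 85 mm) begins 54 mm behind the grasp point. The pads swing forward as they close: fully open they stand 13 mm farther back than shut.
Start: joints at [1.46, 0.255, 0.108, 0, -1.424, -0.285], TCP at [0.212, 0.507, 0.405] pointing down, gripper open.
Joint ranges: [-2.95, 2.95], [-1.21, 1.97], [-1.09, 1.5], [-2.87, 1.71], [-2.94, -0.07], [-3.05, 3.05]. Speed limits (rad/s): [2.57, 2.57, 3.14, 3.14, 3.14, 3.14].

### API

Orientations are given as [roll, pitch, yaw] about the fixed x, y, z axes, in that order (R = Rz(yaw) Ry(pitch) Rx(roll)).
In Python, from cell import manip gives the robot as it stands. The module is installed in compiled form; this text tells all that it offers.
- The arm moves only by the tool move_arm, never from a script. Its arguments are lists of equal length, an entry for each row: "xyz": the shift along the world's x, y, z in mm, a list of three; "dr": the turn, a rotation vector about the world's x, y, z in rad, a list of three; "gripper": the opening, from -1 (shut) to 1 (fully open). A call has 1 to 20 rows; each row is the pose to reach, as a shift and turn from the pose commanded when the call began; what a row does not reach only later rows make up. A row lasts 1/12 s, in which the tool goes at most 41.7 mm and 7.16 degrees, less where a joint would pass 70% of its speed; a pose out of reach is approached as far as the arm can. A call with a gripper value outside its range is refused whole. The fingers move at their own pace and stop on an object; the grip force is fixed at half the most. Time passes only in rows, so rows that repeat a pose let the fingers close. It gives the time, the measured TCP pose, the force, the opening and the grip force at its end, in the units of the state.
- manip.observe(): the state, without advancing time (a new reading comes with each control period).
- manip.grab_frame(name): name is "side" or "top"; returns a dict with "pixels" (384x512x3 uint8, red, green, blue), "depth" (384x512 float32, m along the optical axis (not along the pixel's ray), 0 where there is no reading), "fovy" (degrees; the focal length in pixels is half the picture's height over the tangent of half this angle, whatever the lens; pixels are square), "cx", "cy" (the principal point, pixels), "pose" (4x4, takes a point from camera to world coordinates). Camera axes: x right, y up, looking along -z (the intrinsics and any distortion apply to the point x, -y, -z); pixel columns grow to the right and rows downward; lengths in m; the calibration is good to about 2 mm. A picture is of the moment at which its call begins.
- manip.close_job(): hands the job in; it is judged then, once.
Trained networks look in the newest picture that a camera, given by its name, has taken for a name from the list of things; names that differ only in an ending like _2 or _b are one class to them, and where a whole thing is asked for, a point or a joint stands for the part that bears it (a point fixed in the world has none). Each returns a list of dicts, best first, with "p" (0 to 1); they miss things now and then, are a little off and sometimes report something else, mostly with a low value. They report only what shows in the picture. A call takes as long as a camera call. They do not tell look-alikes from the thing itself.
- manip.find_in(target, camera): "extent" ([left, top, right, bottom] in pixels, round what is visible of it).
- manip.spot_point(target, camera): "centre" ([column, row] in pixels: a listed point, or the origin of a listed thing).
The state is a dict: "clock": time; "joint_positions": joint angles; "qd": joint speeds; "joint_efforts": joint torques, N m; "position": TCP position; "tcp_rot": TCP orientation; "ft_force": force on the tool from outside, world axes, zero at the start; "ft_torque": the same for the moment, N m; "finger_gap": finger opening in m; "finger_force": force on a finger pad.
Only numpy, scipy, OpenCV 4.12 (cv2) and the standard library are available. Lean on these libraries where they do the work, as an engineer would, in place of code of your own. Each camera call takes 0.05 s, during which the arm holds its last target. There are 200 camera calls.

### The job

The postal scale rocks because its two adjustable feet are screwed up too short: turn their red knobs until the scale stands level and firm on all four feet, and let go. Then, with the pan still empty, press the green tare button fully down, and lay every loose banded card pack from the desk flat on the steel pan (side by side or piled, none hanging far over the edge). The pan is delicate: set the packs down gently, without dropping them on it or pressing on it hard enough to drive it far down, and leave the mug, calculator and stapler where they are.

Things in the scene. Friction and masses are not known exactly. Their poses are not given: they have to be found in the camera images.
- scale: loose grey postal scale, about 2.2 kg: box 164 mm deep (x), 196 wide (y), an ear at each corner (270 mm over the ears, tops at 44 mm), four domed rubber feet at x -60/+60, y -112/+112 mm. Origin: under its centre, level with the fixed feet's tips; x from its front (display, button; toward the robot) to its rear, y left, z up. At the start it rocks and leans; it can be dragged by pushing
- pan_top (a point): centre of the top of the pan, axes as the scale's; unloaded it is 68 mm above the scale's origin and 25 mm toward its rear
- front_knob_grip (a point): point to grip, on the axis of the red round knob of the FRONT RIGHT adjustable foot (x -60, y -112 in the scale), 12 mm below its top. Knob 34 mm in diameter, 36 mm high. CLOCKWISE from above lowers the foot by 12 mm a turn; the knob keeps its height on the scale. Stiff (0.1 N m), stays as left, can be turned too far. This point is 90 mm above the foot's tip when the foot is as long as the fixed ones
- rear_knob_grip (a point): the same point of the like red knob of the REAR LEFT adjustable foot (x +60, y +112 mm in the scale)
- front_foot (a point): tip (lowest point) of the adjustable foot under the front right knob; z is its height over the desk. At the start both adjustable feet are 4 to 10 mm shorter than the fixed ones
- rear_foot (a point): tip of the adjustable foot under the rear left knob
- fixed_foot_front (a point): tip of the fixed foot at the scale's front left corner (no knob)
- fixed_foot_rear (a point): tip of the fixed foot at the scale's rear right corner (no knob)
- tare (a joint): travel of the green round tare button on the front strip of the scale: 0 up, 0.006 m fully down; springs back; fully down takes 4 N
- tare_top (a point): centre of the top of the tare button, 26 mm in diameter, at x = -58, y = -45, z = 66 mm in the scale; it is pressed downward
- pack_a_mid (a point): centre of a loose pack of white printed cards with a brown paper band, 57 mm (its x) x 91 mm (its y) x 20 mm high, about 86 g; its z points up. Two to four such packs lie flat on the desk (the others are absent); grasp across the 57 mm side
- pack_b_mid (a point): centre of a loose pack of white printed cards with a brown paper band, 57 mm (its x) x 91 mm (its y) x 25 mm high, about 108 g; its z points up. Two to four such packs lie flat on the desk (the others are absent); grasp across the 57 mm side
- pack_c_mid (a point): centre of a loose pack of white printed cards with a brown paper band, 57 mm (its x) x 91 mm (its y) x 22 mm high, about 95 g; its z points up. Two to four such packs lie flat on the desk (the others are absent); grasp across the 57 mm side
- pack_d_mid (a point): centre of a loose pack of white printed cards with a brown paper band, 57 mm (its x) x 91 mm (its y) x 15 mm high, about 64 g; its z points up. Two to four such packs lie flat on the desk (the others are absent); grasp across the 57 mm side
- mug: white mug, 92 mm across and 95 mm high, a bystander; origin under its centre
- calculator: dark desk calculator, 128 x 78 x 16 mm, a bystander; origin under its centre
- stapler: red and black desk stapler, 34 x 139 x 52 mm, a bystander; origin under its centre
- pan (a joint): how far the scale's sprung steel pan (116 mm along x, 160 mm along y, 6 mm thick) is pressed down: about 0.0004 m empty, 0.8 mm more per newton of load (about 3 to 4 mm with all four packs resting on it), 0.012 at its stop; more than 0.0065 m (about 8 N) overloads it
Mind the look-alikes: they are no part of the job. What is shaped like the part that bears pack_c_mid but blue is not meant.

How it is judged:
By the outcome, as a careful person would: the job done as asked, in the order asked, and still so for the second after the job is handed in, with the robot touching nothing.
Of pack_a, pack_b, pack_c, pack_d only 2 to 4 are there at a start; the rules pass over those that are not, and their reading is None.
At some moment in a run one of pack_a, pack_b, pack_c, pack_d may be knocked a few centimetres aside while the robot is not near it.
It also fails if it takes over 210 s, if anything falls off the work surface, if the arm or the gripper's body presses on something with over 40 N, if the wrist force passes 120 N, or if a joint passes its speed limit or range.

## Working session

There is one attempt and no reset: what is moved stays moved. The work goes in short steps, Python scripts to look and compute and a tool call to move; the robot and the scene stay as the last step left them, time stands still between calls to the robot, and variables do not carry over. Pictures are saved under pics/ and viewed, at most 14 in all, crops included, and the job is handed in when it is done.

Besides the shell and the picture viewer there is one more tool, called after "Request:" as name(argument=value, ...), one argument or row to a line, values as JSON. move_arm: Moves the arm, as the interface text tells. Its arguments: {"type":"object","properties":{"xyz":{"type":"array","items":{"type":"array","items":{"type":"number"}}},"dr":{"type":"array","items":{"type":"array","items":{"type":"number"}}},"gripper":{"type":"array","items":{"type":"number"}}},"required":["xyz","dr","gripper"]}

```bash
mkdir -p pics
cat > h.py <<'E'
import numpy as np, cv2
from cell import manip
def frame(n): return manip.grab_frame(n)
def foc(f): return f["pixels"].shape[0]/2/np.tan(np.radians(f["fovy"])/2)
def world(f,u,v,d):
    F=foc(f); p=np.array([(u-f["cx"])/F*d,-(v-f["cy"])/F*d,-d,1]); return (f["pose"]@p)[:3]
def cloud(f):
    F=foc(f); d=f["depth"]; v,u=np.mgrid[:d.shape[0],:d.shape[1]]
    P=np.stack([(u-f["cx"])/F*d,-(v-f["cy"])/F*d,-d,np.ones_like(d)],-1)
    return (P@f["pose"].T)[...,:3]
def onz(f,u,v,z):
    o=f["pose"][:3,3]; r=world(f,u,v,1.)-o; return o+r*(z-o[2])/r[2]
def proj(f,p):
    q=np.linalg.inv(f["pose"])@np.append(p,1); F=foc(f); return np.array([f["cx"]+F*q[0]/-q[2], f["cy"]-F*q[1]/-q[2]])
def save(f,n,crop=None,s=1):
    im=f["pixels"][...,::-1]
    if crop: im=im[crop[1]:crop[3],crop[0]:crop[2]]
    cv2.imwrite("pics/"+n,cv2.resize(im,None,fx=s,fy=s,interpolation=cv2.INTER_CUBIC))
E
python3 - <<'E'
from h import *
np.set_printoptions(precision=4,suppress=True)
for n in("top","side"):
    f=frame(n); save(f,n+"0.png",s=1.5); print(n,f["fovy"],f["cx"],f["cy"],f["pose"].tolist(), f.keys())
    np.savez(n+"0.npz",**f)
    C=cloud(f)
    for t in["scale","pan_top","front_knob_grip","rear_knob_grip","front_foot","fixed_foot_front","fixed_foot_rear","rear_foot","tare_top","pack_a_mid","pack_b_mid","pack_c_mid","pack_d_mid","mug","calculator","stapler"]:
        r=manip.spot_point(t,n)
        print(t,[(round(x["p"],2),np.round(x["centre"]),C[tuple(np.clip(np.round(x["centre"][::-1]).astype(int),0,[383,511]))].round(3)) for x in r[:6]])
print(manip.observe())
E
```

```text
top 50.94345364215018 251.187034734637 191.33529498147658 [[0.01965411556593045, 0.9966861684603049, -0.0789328660396782, 0.30959358209672816], [-0.9996737136606898, 0.01830186692412322, -0.017818750880377696, 0.016251766458061534], [-0.016315083731514485, 0.07925732311281032, 0.9967206703865558, 1.4342173885564777], [0.0, 0.0, 0.0, 1.0]] dict_keys(['pixels', 'depth', 'fovy', 'cx', 'cy', 'pose'])
scale [(0.61, array([270., 177.]), array([ 0.468, -0.022,  0.072]))]
pan_top [(0.7, array([271., 164.]), array([ 0.513, -0.025,  0.069]))]
front_knob_grip [(0.5, array([305., 192.]), array([ 0.417, -0.139,  0.094]))]
rear_knob_grip [(0.43, array([239., 153.]), array([0.542, 0.083, 0.107]))]
front_foot [(0.33, array([210., 159.]), array([0.535, 0.19 , 0.016]))]
fixed_foot_front [(0.77, array([238., 191.]), array([0.42 , 0.087, 0.05 ])), (0.28, array([237., 153.]), array([0.542, 0.09 , 0.105]))]
fixed_foot_rear [(0.64, array([302., 157.]), array([ 0.542, -0.133,  0.046]))]
rear_foot []
tare_top [(0.62, array([286., 191.]), array([ 0.422, -0.078,  0.06 ]))]
pack_a_mid [(0.92, array([182., 190.]
[... 2403 characters left out ...]
g [(0.83, array([206., 152.]), array([0.333, 0.375, 0.046]))]
calculator [(0.74, array([258., 307.]), array([ 0.278, -0.426,  0.013]))]
stapler [(0.88, array([251., 274.]), array([ 0.294, -0.318,  0.038]))]
{'clock': 1.7, 'joint_positions': array([ 1.4596,  0.2551,  0.1082, -0.    , -1.4239, -0.2846]), 'qd': array([ 0.0002, -0.0011,  0.    , -0.0013, -0.0012, -0.0019]), 'joint_efforts': array([ -0.0001, -38.6402,  23.8075,   5.3684,  -0.0006,   0.    ]), 'position': array([0.212 , 0.5075, 0.4047]), 'tcp_rot': array([-3.1416,  0.    , -0.3958]), 'ft_force': array([-0.1855, -0.5417,  0.014 ]), 'ft_torque': array([0.031 , 0.0234, 0.0127]), 'finger_force': 0.0, 'finger_gap': 0.08496201041713437}
```

View pictures.

Run:
```python
import numpy as np,cv2
from h import save
f=dict(np.load("top0.npz")); save(f,"t_crop.png",(100,130,410,270),2.5)
f=dict(np.load("side0.npz")); save(f,"s_crop.png",(170,130,350,330),3)
```

```text
(no output)
```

View pics/t_crop.png

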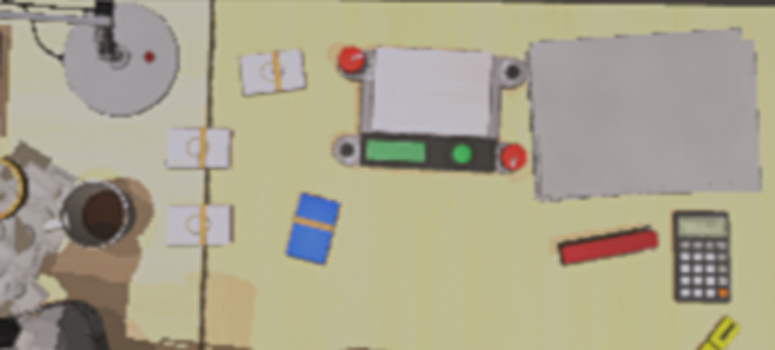

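View pics/s_crop.png

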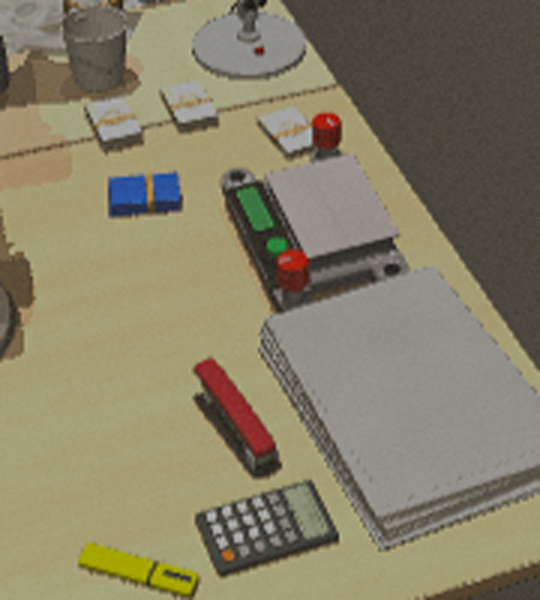

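Top view: white banded packs at (209,159), (180,189) and (180,220). The blue pack at (225,221) is the look-alike and stays put. The rear-left red knob is at (240,153), the front-right one at (305,192), and the tare button at (285,191). The look-alikes for red are the stapler (343,228) and the lamp's red dot (160,153); for green it is the display (258,190).

```bash
cat >> h.py <<'E'
def blobs(f,mask,amin=30):
    n,l,s,c=cv2.connectedComponentsWithStats(mask.astype(np.uint8)); return [(l==i,s[i],c[i]) for i in range(1,n) if s[i,4]>=amin]
def packs(f):
    C=cloud(f); hsv=cv2.cvtColor(f["pixels"],cv2.COLOR_RGB2HSV); out=[]
    m=(C[...,2]>.008)&(C[...,2]<.032)&(hsv[...,1]<45)&(hsv[...,2]>120)
    m=cv2.morphologyEx(m.astype(np.uint8),cv2.MORPH_CLOSE,np.ones((5,5)))
    for b,s,c in blobs(f,m,100):
        if s[4]>800: continue
        z=np.median(C[b][:,2]); uv=cv2.findNonZero(b.astype(np.uint8))[:,0]
        W=np.array([onz(f,u,v,z)[:2] for u,v in uv]); r=cv2.minAreaRect((W*1e3).astype(np.float32))
        out.append((c.round(1),W.mean(0).round(4),z.round(4),np.round(r,1) if 0 else r))
    return out
E
python3 - <<'E'
from h import *
np.set_printoptions(precision=4,suppress=True)
for n in("top","side"):
    f=dict(np.load(n+"0.npz")); C=cloud(f); hsv=cv2.cvtColor(f["pixels"],cv2.COLOR_RGB2HSV).astype(int)
    print(n); 
    if n=="top":
        for p in packs(f): print(p)
    red=((hsv[...,0]<8)|(hsv[...,0]>172))&(hsv[...,1]>140)&(hsv[...,2]>60)
    for b,s,c in blobs(f,red,20):
        P=C[b]; zt=np.percentile(P[:,2],90); t=P[P[:,2]>zt-.008]
        print("red",c,s[4],"top",zt,t.mean(0),"all",np.median(P,0), onz(f,*c,zt))
    g=(hsv[...,0]>45)&(hsv[...,0]<80)&(hsv[...,1]>120)
    for b,s,c in blobs(f,g,15): print("green",c,s[4],np.median(C[b],0))
f=dict(np.load("top0.npz"));C=cloud(f)
for u,v in[(330,165),(350,180),(318,150),(200,240),(250,245),(270,145),(260,170),(285,150),(255,160),(292,175)]: print((u,v),np.median(C[v-2:v+3,u-2:u+3].reshape(-1,3),0))
E
```

```text
top
(array([208.6, 158.4]), array([0.537 , 0.1957]), np.float64(0.0139), ((536.7587890625, 195.77276611328125), (55.87972640991211, 88.26258850097656), 8.157630920410156))
(array([178.9, 189. ]), array([0.4254, 0.2973]), np.float64(0.0189), ((418.53314208984375, 296.76104736328125), (71.4867935180664, 85.22749328613281), 1.8062454462051392))
(array([179. , 219.5]), array([0.3178, 0.2928]), np.float64(0.021), ((317.7961730957031, 292.92547607421875), (52.53060531616211, 85.20634460449219), 1.134645938873291))
(array([380.7, 231.9]), array([ 0.2884, -0.4132]), np.float64(0.0136), ((286.6714172363281, -415.33367919921875), (108.20616912841797, 68.33455657958984), 1.89945387840271))
(array([ 68.2, 282.2]), array([0.0921, 0.674 ]), np.float64(0.0174), ((75.48898315429688, 676.9371948242188), (89.86044311523438, 175.37486267089844), 24.754531860351562))
(array([279.5, 304.4]), array([ 0.0319, -0.0638]), np.float64(0.012), ((36.90308380126953, -45.04700469970703), (214.94613647460938, 107.38687133789062), 41.13514709472656))
(array([ 49.7, 313.6]), array([-0.0177,  0.7347]), np.float64(0.01
[... 769 characters left out ...]
4 -0.1509  0.0877] [ 0.4061 -0.1582  0.0958]
red [248.094 265.312] 266 top 0.05217081785728217 [ 0.2892 -0.2751  0.0554] all [ 0.2945 -0.2897  0.0471] [ 0.2931 -0.2925  0.0522]
green [118.5253  87.3485] 198 [0.0657 1.181  0.0072]
green [254.4815 199.2469] 81 [0.421  0.0168 0.0438]
green [261.8438 211.3438] 32 [ 0.4183 -0.0752  0.0592]
(330, 165) [ 0.5143 -0.2282  0.0581]
(350, 180) [ 0.4635 -0.2961  0.0584]
(318, 150) [ 0.5653 -0.1861  0.0598]
(200, 240) [ 0.2467  0.2199 -0.0019]
(250, 245) [ 0.2331  0.0424 -0.0016]
(270, 145) [ 0.5919 -0.0225  0.0001]
(260, 170) [0.4911 0.012  0.0682]
(285, 150) [ 0.5616 -0.0732  0.067 ]
(255, 160) [0.5254 0.0297 0.0703]
(292, 175) [ 0.4767 -0.0978  0.0643]
```

Request:
move_arm(
  xyz=[
    [118, -507, -100],
    [118, -507, -100],
    [118, -507, -100],
    [118, -507, -100],
    [118, -507, -100],
    [118, -507, -100],
    [118, -507, -100],
    [118, -507, -100],
    [118, -507, -100],
    [118, -507, -100],
    [118, -507, -100],
    [118, -507, -100],
    [118, -507, -100],
    [118, -507, -100],
    [118, -507, -224],
    [118, -507, -224],
    [118, -507, -224],
    [118, -507, -224],
    [118, -507, -224],
    [118, -507, -224],
  ],
  dr=[
    [0, 0, 0.396],
    [0, 0, 0.396],
    [0, 0, 0.396],
    [0, 0, 0.396],
    [0, 0, 0.396],
    [0, 0, 0.396],
    [0, 0, 0.396],
    [0, 0, 0.396],
    [0, 0, 0.396],
    [0, 0, 0.396],
    [0, 0, 0.396],
    [0, 0, 0.396],
    [0, 0, 0.396],
    [0, 0, 0.396],
    [0, 0, 0.396],
    [0, 0, 0.396],
    [0, 0, 0.396],
    [0, 0, 0.396],
    [0, 0, 0.396],
    [0, 0, 0.396],
  ],
  gripper=[-1, -1, -1, -1, -1, -1, -1, -1, -1, -1, -1, -1, -1, -1, -1, -1, -1, -1, -1, -1],
)

```text
clock: 3.37
position: [0.3308, 0.001, 0.1824]
tcp_rot: [-3.142, -0.001, 0.001]
ft_force: [0.4, 0.4, 0.8]
finger_gap: 0.0004
finger_force: 0.0
```

Request:
move_arm(
  xyz=[
    [0, 0, -3],
    [0, 0, -4],
    [0, 0, -5],
    [0, 0, -6],
    [0, 0, -6],
  ],
  dr=[
    [0, 0, 0],
    [0, 0, 0],
    [0, 0, 0],
    [0, 0, 0],
    [0, 0, 0],
  ],
  gripper=[-1, -1, -1, -1, -1],
)

```text
clock: 3.78
position: [0.3301, 0.0005, 0.175]
tcp_rot: [-3.141, -0.001, 0.0]
ft_force: [0.1, 0.8, -0.4]
finger_gap: 0.0001
finger_force: 0.0
```

```bash
python3 -c "
from h import *
print(manip.observe())"
```

```text
{'clock': 3.7833, 'joint_positions': array([ 4.88420481e-01,  5.90168177e-02, -8.03100377e-01,  1.20479191e-06,
       -7.07843462e-01,  1.08270742e+00]), 'qd': array([-0.00154993,  0.00461283, -0.0008008 ,  0.00038174, -0.00476143,
       -0.00037148]), 'joint_efforts': array([ 1.62850897e-02, -1.92536402e+01,  1.57399535e+01,  3.54878090e+00,
        5.08393999e-02, -2.49824834e-04]), 'position': array([0.33006304, 0.00053888, 0.1749974 ]), 'tcp_rot': array([-3.14120147e+00, -7.38457687e-04,  3.32342262e-04]), 'ft_force': array([ 0.14539653,  0.75420155, -0.44655862]), 'ft_torque': array([-0.02752508,  0.04775851,  0.02280488]), 'finger_force': 0.0, 'finger_gap': 9.592265710282977e-05}
```

Request:
move_arm(
  xyz=[
    [0, 0, -1],
    [0, 0, -1],
    [0, 0, -1],
  ],
  dr=[
    [0, 0, 0],
    [0, 0, 0],
    [0, 0, 0],
  ],
  gripper=[-1, -1, -1],
)

```text
clock: 4.03
position: [0.33, 0.0005, 0.1737]
tcp_rot: [3.141, 0.0, 0.0]
ft_force: [1.2, 0.3, -0.4]
finger_gap: 0.0001
finger_force: 0.0
```

Request:
move_arm(
  xyz=[
    [0, 0, -0.6],
    [0, 0, -0.6],
    [0, 0, -0.6],
  ],
  dr=[
    [0, 0, 0],
    [0, 0, 0],
    [0, 0, 0],
  ],
  gripper=[-1, -1, -1],
)

```text
clock: 4.28
position: [0.3301, 0.0005, 0.1734]
tcp_rot: [3.141, 0.0, 0.0]
ft_force: [-3.5, 0.3, 8.0]
finger_gap: -0.0001
finger_force: 4.0
```

Request:
move_arm(
  xyz=[
    [0, 0, -0.6],
    [0, 0, -0.6],
    [0, 0, -0.6],
  ],
  dr=[
    [0, 0, 0],
    [0, 0, 0],
    [0, 0, 0],
  ],
  gripper=[-1, -1, -1],
)

```text
clock: 4.53
position: [0.3301, 0.0005, 0.1734]
tcp_rot: [3.141, 0.0, 0.001]
ft_force: [-7.3, 1.2, 18.9]
finger_gap: 0.0001
finger_force: 9.6
```

Request:
move_arm(
  xyz=[
    [0, 0, 40],
    [0, 0, 80],
    [0, 0, 117],
    [86, -138, 117],
    [86, -138, 117],
    [86, -138, 117],
    [86, -138, 117],
    [86, -138, 117],
    [86, -138, 117],
    [86, -138, 117],
    [86, -138, 117],
    [86, -138, 117],
    [86, -138, 117],
    [86, -138, 117],
    [86, -138, 117],
    [86, -138, 117],
    [86, -138, 105],
    [86, -138, 102],
    [86, -138, 102],
    [86, -138, 102],
  ],
  dr=[
    [0, 0, 0],
    [0, 0, 0],
    [0, 0, 0.12],
    [0, 0, 0.24],
    [0, 0, 0.36],
    [0, 0, 0.48],
    [0, 0, 0.6],
    [0, 0, 0.72],
    [0, 0, 0.84],
    [0, 0, 0.96],
    [0, 0, 1.08],
    [0, 0, 1.2],
    [0, 0, 1.32],
    [0, 0, 1.37],
    [0, 0, 1.37],
    [0, 0, 1.37],
    [0, 0, 1.37],
    [0, 0, 1.37],
    [0, 0, 1.37],
    [0, 0, 1.37],
  ],
  gripper=[-1, -1, -1, -1, -1, -1, -1, -1, -1, -1, -1, -1, -1, -1, -1, -1, -1, -1, -1, -1],
)

```text
clock: 6.2
position: [0.416, -0.1375, 0.2745]
tcp_rot: [-3.141, 0.0, 1.369]
ft_force: [0.7, -1.1, 0.7]
finger_gap: -0.0002
finger_force: 0.0
```

Request:
move_arm(
  xyz=[
    [0, 0, -1],
    [0, 0, -2],
    [0, 0, -2],
    [0, 0, -2],
  ],
  dr=[
    [0, 0, 0],
    [0, 0, 0],
    [0, 0, 0],
    [0, 0, 0],
  ],
  gripper=[-1, -1, -1, -1],
)

```text
clock: 6.53
position: [0.4161, -0.1375, 0.2726]
tcp_rot: [3.141, -0.0, 1.37]
ft_force: [0.3, -0.1, -0.9]
finger_gap: -0.0001
finger_force: 0.0
```

Request:
move_arm(
  xyz=[
    [0, 0, -1],
    [0, 0, -1],
    [0, 0, -1],
  ],
  dr=[
    [0, 0, 0],
    [0, 0, 0],
    [0, 0, 0],
  ],
  gripper=[-1, -1, -1],
)

```text
clock: 6.78
position: [0.416, -0.1375, 0.2714]
tcp_rot: [-3.142, -0.0, 1.37]
ft_force: [-0.1, -0.5, -0.8]
finger_gap: 0.0001
finger_force: 0.0
```

Request:
move_arm(
  xyz=[
    [0, 0, -1],
    [0, 0, -1],
    [0, 0, -1],
  ],
  dr=[
    [0, 0, 0],
    [0, 0, 0],
    [0, 0, 0],
  ],
  gripper=[-1, -1, -1],
)

```text
clock: 7.03
position: [0.416, -0.1375, 0.2704]
tcp_rot: [-3.141, -0.0, 1.37]
ft_force: [-0.2, -0.4, -0.0]
finger_gap: -0.0001
finger_force: 0.0
```

Request:
move_arm(
  xyz=[
    [0, 0, -0.7],
    [0, 0, -0.7],
    [0, 0, -0.7],
  ],
  dr=[
    [0, 0, 0],
    [0, 0, 0],
    [0, 0, 0],
  ],
  gripper=[-1, -1, -1],
)

```text
clock: 7.28
position: [0.4161, -0.1375, 0.2699]
tcp_rot: [3.141, 0.0, 1.37]
ft_force: [-1.0, -0.0, 2.0]
finger_gap: 0.0002
finger_force: 0.9
```

Request:
move_arm(
  xyz=[
    [0, 0, -0.7],
    [0, 0, -0.7],
    [0, 0, -0.7],
  ],
  dr=[
    [0, 0, 0],
    [0, 0, 0],
    [0, 0, 0],
  ],
  gripper=[-1, -1, -1],
)

```text
clock: 7.53
position: [0.4161, -0.1376, 0.2696]
tcp_rot: [3.141, 0.0, 1.37]
ft_force: [-3.2, 0.3, 5.9]
finger_gap: 0.0003
finger_force: 2.9
```

Request:
move_arm(
  xyz=[
    [0, 0, 30],
    [0, 0, 30],
    [0, 0, 30],
    [0, 0, 30],
    [0, 0, 30],
    [0, 0, 10],
    [0, 0, -15],
    [0, 0, -27],
    [0, 0, -27],
    [0, 0, -27],
    [0, 0, -27],
    [0, 0, -27],
    [0, 0, -27],
    [0, 0, -27],
    [0, 0, -27],
  ],
  dr=[
    [0, 0, 0],
    [0, 0, 0],
    [0, 0, 0],
    [0, 0, 0],
    [0, 0, 0],
    [0, 0, 0],
    [0, 0, 0],
    [0, 0, 0],
    [0, 0, 0],
    [0, 0, 0],
    [0, 0, 0],
    [0, 0, 0],
    [0, 0, 0],
    [0, 0, 0],
    [0, 0, 0],
  ],
  gripper=[1, 1, 1, 1, 1, 1, 1, 1, 1, -1, -1, -1, -1, -1, -1],
)

```text
clock: 8.78
position: [0.4157, -0.1375, 0.2433]
tcp_rot: [3.141, 0.0, 1.37]
ft_force: [-5.4, 2.4, 8.5]
finger_gap: 0.0325
finger_force: 58.6
```

Run:
```python
from h import *
s=manip.observe(); print(s["joint_positions"].round(3), s["ft_torque"], s["position"])
f=frame("side"); save(f,"grip1.png",(200,140,350,260),4)
```

```text
[ 0.041  0.158 -0.455  0.    -0.958  2.9  ] [0.65226688 1.53684747 0.098157  ] [ 0.41571103 -0.13752558  0.24328149]
```

View pics/grip1.png

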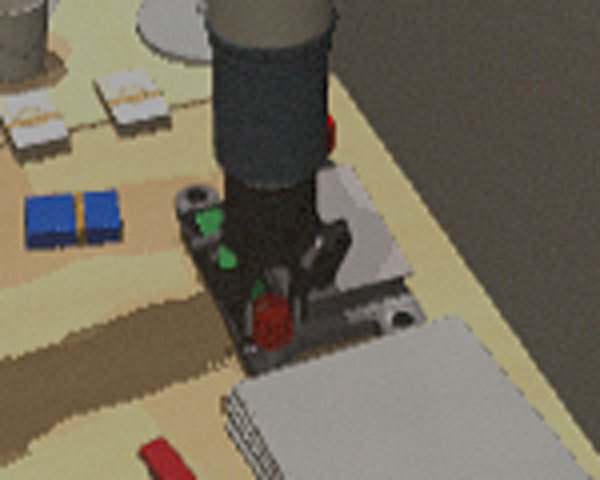

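Request:
move_arm(
  xyz=[
    [0, 0, 1.2],
    [0, 0, 1.4],
    [0, 0, 1.6],
    [0, 0, 1.8],
    [0, 0, 2],
    [0, 0, 2.2],
    [0, 0, 2.4],
    [0, 0, 2.6],
    [0, 0, 2.8],
    [0, 0, 3],
    [0, 0, 3.2],
    [0, 0, 3.4],
    [0, 0, 3.7],
    [0, 0, 3.9],
    [0, 0, 3.9],
    [0, 0, 3.9],
  ],
  dr=[
    [0, 0, -0.1],
    [0, 0, -0.21],
    [0, 0, -0.32],
    [0, 0, -0.43],
    [0, 0, -0.54],
    [0, 0, -0.65],
    [0, 0, -0.76],
    [0, 0, -0.87],
    [0, 0, -0.98],
    [0, 0, -1.09],
    [0, 0, -1.2],
    [0, 0, -1.31],
    [0, 0, -1.42],
    [0, 0, -1.52],
    [0, 0, -1.52],
    [0, 0, -1.52],
  ],
  gripper=[-1, -1, -1, -1, -1, -1, -1, -1, -1, -1, -1, -1, -1, -1, -1, -1],
)

```text
clock: 10.17
position: [0.4161, -0.1373, 0.2463]
tcp_rot: [-3.141, -0.001, -0.147]
ft_force: [-0.3, 3.8, 0.2]
finger_gap: 0.0323
finger_force: 60.8
```

Run:
```python
from h import *
s=manip.observe(); print(s["joint_positions"].round(3), s["ft_torque"], s["position"],s["ft_force"])
```

```text
[ 0.041  0.154 -0.449 -0.    -0.966  1.383] [ 0.58619443  0.0951115  -0.13958129] [ 0.41614197 -0.13734916  0.24633325] [-0.31223166  3.77864539  0.15226421]
```

Request:
move_arm(
  xyz=[
    [0, 0, 0.2],
    [0, 0, 0.4],
    [0, 0, 0.6],
    [0, 0, 0.8],
    [0, 0, 1],
    [0, 0, 1.2],
    [0, 0, 1.4],
    [0, 0, 1.6],
    [0, 0, 1.8],
    [0, 0, 2],
    [0, 0, 2.2],
    [0, 0, 2.4],
    [0, 0, 2.7],
    [0, 0, 2.9],
    [0, 0, 2.9],
    [0, 0, 2.9],
  ],
  dr=[
    [0, 0, -0.1],
    [0, 0, -0.21],
    [0, 0, -0.32],
    [0, 0, -0.43],
    [0, 0, -0.54],
    [0, 0, -0.65],
    [0, 0, -0.76],
    [0, 0, -0.87],
    [0, 0, -0.98],
    [0, 0, -1.09],
    [0, 0, -1.2],
    [0, 0, -1.31],
    [0, 0, -1.42],
    [0, 0, -1.52],
    [0, 0, -1.52],
    [0, 0, -1.52],
  ],
  gripper=[-1, -1, -1, -1, -1, -1, -1, -1, -1, -1, -1, -1, -1, -1, -1, -1],
)

```text
clock: 11.5
position: [0.4155, -0.1376, 0.249]
tcp_rot: [3.14, -0.0, -1.665]
ft_force: [-2.1, -0.1, 4.6]
finger_gap: 0.0324
finger_force: 60.8
```

Request:
move_arm(
  xyz=[
    [0, 0, 0],
    [0, 0, 0],
    [0, 0, 0],
    [0, 0, 40],
    [0, 0, 55],
    [0, 0, 55],
    [0, 0, 55],
    [0, 0, 55],
    [0, 0, 55],
    [0, 0, 55],
    [0, 0, 40],
    [0, 0, 34],
    [0, 0, 34],
    [0, 0, 34],
  ],
  dr=[
    [0, 0, 0],
    [0, 0, 0],
    [0, 0, 0],
    [0, 0, 0],
    [0, 0, 0],
    [0, 0, 0],
    [0, 0, 0],
    [0, 0, 0],
    [0, 0, 0],
    [0, 0, 0],
    [0, 0, 0],
    [0, 0, 0],
    [0, 0, 0],
    [0, 0, 0],
  ],
  gripper=[1, 1, 1, 1, 1, -1, -1, -1, -1, -1, -1, -1, -1, -1],
)

```text
clock: 12.67
position: [0.4159, -0.1376, 0.2825]
tcp_rot: [3.14, -0.0, -1.67]
ft_force: [0.2, -0.2, 0.3]
finger_gap: 0.0003
finger_force: 0.0
```

Run:
```python
from h import *
s=manip.observe(); print(s["joint_positions"].round(3), s["position"],s["ft_force"])
```

```text
[ 0.041  0.115 -0.391  0.    -1.066 -0.14 ] [ 0.4158844  -0.13757979  0.28249801] [ 0.23611759 -0.24639084  0.33890294]
```

Request:
move_arm(
  xyz=[
    [0, 0, -4],
    [0, 0, -6],
    [0, 0, -6],
    [0, 0, -6],
  ],
  dr=[
    [0, 0, 0],
    [0, 0, 0],
    [0, 0, 0],
    [0, 0, 0],
  ],
  gripper=[-1, -1, -1, -1],
)

```text
clock: 13.0
position: [0.416, -0.1375, 0.2769]
tcp_rot: [-3.142, -0.0, -1.67]
ft_force: [1.6, -0.2, -0.9]
finger_gap: 0.0003
finger_force: 0.0
```

Request:
move_arm(
  xyz=[
    [0, 0, -0.7],
    [0, 0, -0.7],
    [0, 0, -0.7],
  ],
  dr=[
    [0, 0, 0],
    [0, 0, 0],
    [0, 0, 0],
  ],
  gripper=[-1, -1, -1],
)

```text
clock: 13.25
position: [0.4161, -0.1375, 0.2763]
tcp_rot: [-3.141, 0.0, -1.67]
ft_force: [0.1, -0.4, 0.2]
finger_gap: -0.0
finger_force: 0.0
```

Request:
move_arm(
  xyz=[
    [0, 0, -0.7],
    [0, 0, -0.7],
    [0, 0, -0.7],
  ],
  dr=[
    [0, 0, 0],
    [0, 0, 0],
    [0, 0, 0],
  ],
  gripper=[-1, -1, -1],
)

```text
clock: 13.5
position: [0.416, -0.1375, 0.2755]
tcp_rot: [-3.142, -0.0, -1.67]
ft_force: [-1.0, -0.5, 0.5]
finger_gap: 0.0002
finger_force: 0.1
```

Request:
move_arm(
  xyz=[
    [0, 0, -0.7],
    [0, 0, -0.7],
    [0, 0, -0.7],
  ],
  dr=[
    [0, 0, 0],
    [0, 0, 0],
    [0, 0, 0],
  ],
  gripper=[-1, -1, -1],
)

```text
clock: 13.75
position: [0.416, -0.1376, 0.2752]
tcp_rot: [-3.141, -0.0, -1.67]
ft_force: [-1.9, 0.7, 4.4]
finger_gap: 0.0003
finger_force: 2.4
```

Request:
move_arm(
  xyz=[
    [0, 0, 40],
    [0, 0, 80],
    [-70, 60, 80],
    [-70, 60, 80],
    [-70, 60, 80],
    [-70, 60, 80],
    [-70, 60, 80],
    [-70, 60, 80],
    [-70, 60, 80],
    [-70, 60, 80],
    [-70, 60, 80],
    [-70, 60, 80],
    [-70, 60, 80],
    [-70, 60, 80],
    [-70, 60, 80],
  ],
  dr=[
    [0, 0, 0.12],
    [0, 0, 0.24],
    [0, 0, 0.36],
    [0, 0, 0.48],
    [0, 0, 0.6],
    [0, 0, 0.72],
    [0, 0, 0.84],
    [0, 0, 0.96],
    [0, 0, 1.08],
    [0, 0, 1.2],
    [0, 0, 1.32],
    [0, 0, 1.44],
    [0, 0, 1.56],
    [0, 0, 1.67],
    [0, 0, 1.67],
  ],
  gripper=[-1, -1, -1, -1, -1, -1, -1, -1, -1, -1, -1, -1, -1, -1, -1],
)

```text
clock: 15.0
position: [0.346, -0.0775, 0.3546]
tcp_rot: [-3.141, 0.0, 0.004]
ft_force: [0.3, -0.3, -0.7]
finger_gap: -0.0003
finger_force: 0.0
```

```bash
cat >> h.py <<'E'
def knobs(f):
    C=cloud(f); hsv=cv2.cvtColor(f["pixels"],cv2.COLOR_RGB2HSV).astype(int)
    red=((hsv[...,0]<8)|(hsv[...,0]>172))&(hsv[...,1]>140)&(hsv[...,2]>60)&(C[...,2]>.07)
    return [(c,s[4],onz(f,*c,.101),np.median(C[b],0)) for b,s,c in blobs(f,red,20)]
E
python3 - <<'E'
from h import *
np.set_printoptions(precision=4,suppress=True)
f=frame("top"); print(manip.observe()["position"]); save(f,"top1.png",(180,110,340,250),3)
for k in knobs(f): print(k)
for p in packs(f)[:4]: print(p)
E
```

```text
[ 0.346  -0.0775  0.3546]
(array([239.2133, 152.16  ]), np.int32(75), array([0.5459, 0.0827, 0.101 ]), array([0.5455, 0.0834, 0.101 ]))
(array([208.6, 158.4]), array([0.5371, 0.1956]), np.float64(0.0141), ((537.1273193359375, 195.8203125), (55.70000076293945, 88.37566375732422), 7.38013219833374))
(array([171.6, 189.2]), array([0.4241, 0.3229]), np.float64(0.0195), ((423.89337158203125, 330.2703857421875), (103.203125, 56.450809478759766), 88.01335144042969))
(array([178.9, 219.5]), array([0.3178, 0.2933]), np.float64(0.0204), ((317.69781494140625, 298.1875915527344), (52.5529670715332, 95.53309631347656), 1.1346360445022583))
(array([380.6, 232. ]), array([ 0.288 , -0.4128]), np.float64(0.0136), ((286.4881896972656, -414.2452392578125), (62.653804779052734, 109.01592254638672), 89.77162170410156))
```

View pics/top1.png

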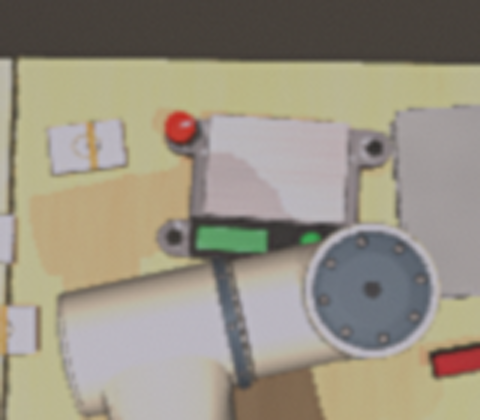

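Request:
move_arm(
  xyz=[
    [0, 0, 0],
    [40, 32, 0],
    [80, 64, 0],
    [120, 96, 0],
    [160, 128, 0],
    [200, 160, 0],
    [200, 160, 0],
    [200, 160, -20],
    [200, 160, -40],
    [200, 160, -60],
    [200, 160, -70],
    [200, 160, -70],
    [200, 160, -70],
    [200, 160, -70],
    [200, 160, -70],
    [200, 160, -75],
    [200, 160, -80],
    [200, 160, -82],
    [200, 160, -82],
  ],
  dr=[
    [0, 0, 0.12],
    [0, 0, 0.24],
    [0, 0, 0.36],
    [0, 0, 0.48],
    [0, 0, 0.6],
    [0, 0, 0.72],
    [0, 0, 0.84],
    [0, 0, 0.96],
    [0, 0, 1.08],
    [0, 0, 1.2],
    [0, 0, 1.32],
    [0, 0, 1.44],
    [0, 0, 1.56],
    [0, 0, 1.67],
    [0, 0, 1.77],
    [0, 0, 1.77],
    [0, 0, 1.77],
    [0, 0, 1.77],
    [0, 0, 1.77],
  ],
  gripper=[-1, -1, -1, -1, -1, -1, -1, -1, -1, -1, -1, -1, -1, -1, -1, -1, -1, -1, -1],
)

```text
clock: 16.63
position: [0.5457, 0.0824, 0.2717]
tcp_rot: [-3.14, 0.0, 1.767]
ft_force: [-0.7, 0.4, -0.1]
finger_gap: 0.0001
finger_force: 0.0
```

Request:
move_arm(
  xyz=[
    [0, 0, -0.8],
    [0, 0, -0.8],
    [0, 0, -0.8],
  ],
  dr=[
    [0, 0, 0],
    [0, 0, 0],
    [0, 0, 0],
  ],
  gripper=[-1, -1, -1],
)

```text
clock: 16.88
position: [0.546, 0.0825, 0.272]
tcp_rot: [3.142, 0.0, 1.769]
ft_force: [0.2, -1.0, 0.8]
finger_gap: 0.0003
finger_force: 0.0
```

Request:
move_arm(
  xyz=[
    [0, 0, -0.8],
    [0, 0, -0.8],
    [0, 0, -0.8],
  ],
  dr=[
    [0, 0, 0],
    [0, 0, 0],
    [0, 0, 0],
  ],
  gripper=[-1, -1, -1],
)

```text
clock: 17.13
position: [0.546, 0.0825, 0.2712]
tcp_rot: [3.142, -0.0, 1.77]
ft_force: [0.2, 0.4, -0.1]
finger_gap: -0.0001
finger_force: 0.0
```

Request:
move_arm(
  xyz=[
    [0, 0, -0.8],
    [0, 0, -0.8],
    [0, 0, -0.8],
  ],
  dr=[
    [0, 0, 0],
    [0, 0, 0],
    [0, 0, 0],
  ],
  gripper=[-1, -1, -1],
)

```text
clock: 17.38
position: [0.546, 0.0825, 0.2703]
tcp_rot: [-3.141, 0.0, 1.77]
ft_force: [0.6, 0.3, -0.0]
finger_gap: -0.0
finger_force: 0.0
```

Request:
move_arm(
  xyz=[
    [0, 0, -0.8],
    [0, 0, -0.8],
    [0, 0, -0.8],
  ],
  dr=[
    [0, 0, 0],
    [0, 0, 0],
    [0, 0, 0],
  ],
  gripper=[-1, -1, -1],
)

```text
clock: 17.63
position: [0.546, 0.0825, 0.2695]
tcp_rot: [-3.141, 0.0, 1.77]
ft_force: [-0.8, -0.4, 0.0]
finger_gap: 0.0001
finger_force: 0.0
```

Request:
move_arm(
  xyz=[
    [0, 0, -0.8],
    [0, 0, -0.8],
    [0, 0, -0.8],
  ],
  dr=[
    [0, 0, 0],
    [0, 0, 0],
    [0, 0, 0],
  ],
  gripper=[-1, -1, -1],
)

```text
clock: 17.88
position: [0.546, 0.0825, 0.2687]
tcp_rot: [-3.141, 0.0, 1.77]
ft_force: [0.7, 0.9, -1.0]
finger_gap: 0.0
finger_force: 0.0
```

Request:
move_arm(
  xyz=[
    [0, 0, -0.8],
    [0, 0, -0.8],
    [0, 0, -0.8],
  ],
  dr=[
    [0, 0, 0],
    [0, 0, 0],
    [0, 0, 0],
  ],
  gripper=[-1, -1, -1],
)

```text
clock: 18.13
position: [0.546, 0.0825, 0.2679]
tcp_rot: [-3.141, 0.0, 1.77]
ft_force: [-0.2, 0.0, 1.0]
finger_gap: 0.0003
finger_force: 0.0
```

Request:
move_arm(
  xyz=[
    [0, 0, -0.8],
    [0, 0, -0.8],
    [0, 0, -0.8],
  ],
  dr=[
    [0, 0, 0],
    [0, 0, 0],
    [0, 0, 0],
  ],
  gripper=[-1, -1, -1],
)

```text
clock: 18.38
position: [0.546, 0.0825, 0.2671]
tcp_rot: [-3.141, 0.0, 1.77]
ft_force: [0.2, 0.3, -0.7]
finger_gap: -0.0001
finger_force: 0.0
```

Request:
move_arm(
  xyz=[
    [0, 0, -0.8],
    [0, 0, -0.8],
    [0, 0, -0.8],
  ],
  dr=[
    [0, 0, 0],
    [0, 0, 0],
    [0, 0, 0],
  ],
  gripper=[-1, -1, -1],
)

```text
clock: 18.63
position: [0.5461, 0.0825, 0.2666]
tcp_rot: [3.141, 0.0, 1.77]
ft_force: [-0.2, 0.5, 0.6]
finger_gap: 0.0
finger_force: 0.7
```

Request:
move_arm(
  xyz=[
    [0, 0, -0.8],
    [0, 0, -0.8],
    [0, 0, -0.8],
  ],
  dr=[
    [0, 0, 0],
    [0, 0, 0],
    [0, 0, 0],
  ],
  gripper=[-1, -1, -1],
)

```text
clock: 18.88
position: [0.5462, 0.0825, 0.2662]
tcp_rot: [3.14, 0.0, 1.77]
ft_force: [-1.8, 0.7, 5.7]
finger_gap: 0.0
finger_force: 2.5
```

Request:
move_arm(
  xyz=[
    [0, 0, -0.8],
    [0, 0, -0.8],
    [0, 0, -0.8],
  ],
  dr=[
    [0, 0, 0],
    [0, 0, 0],
    [0, 0, 0],
  ],
  gripper=[-1, -1, -1],
)

```text
clock: 19.13
position: [0.5463, 0.0826, 0.266]
tcp_rot: [3.14, 0.0, 1.771]
ft_force: [-1.3, 1.0, 7.9]
finger_gap: 0.0003
finger_force: 4.0
```

Run:
```python
from h import *
f=frame("side"); save(f,"side2.png",(200,120,350,240),4)
```

```text
(no output)
```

View pics/side2.png

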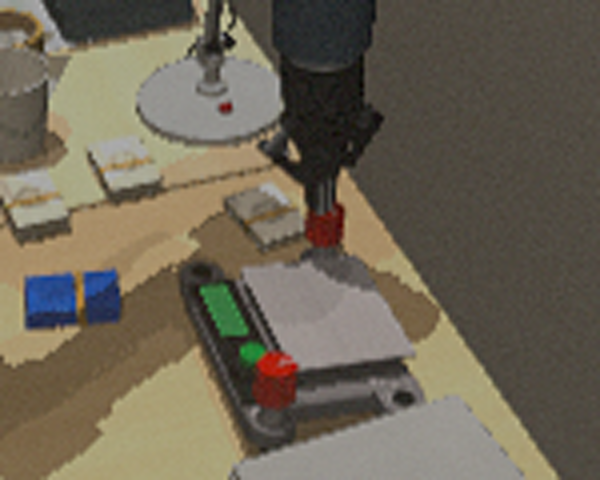

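Request:
move_arm(
  xyz=[
    [0, 0, 15],
    [0, 0, 35],
    [0, 0, 35],
    [0, 0, 35],
    [0, 0, 35],
    [0, 0, 35],
    [0, 0, 35],
  ],
  dr=[
    [0, 0, 0],
    [0, 0, 0],
    [0, 0, 0],
    [0, 0, 0],
    [0, 0, 0],
    [0, 0, 0],
    [0, 0, 0],
  ],
  gripper=[-1, -1, 1, 1, 1, 1, 1],
)

```text
clock: 19.77
position: [0.5458, 0.0824, 0.2988]
tcp_rot: [-3.14, 0.0, 1.77]
ft_force: [0.2, 0.3, 0.5]
finger_gap: 0.0602
finger_force: 0.0
```

Run:
```python
from h import *
np.set_printoptions(precision=4,suppress=True)
g=dict(np.load("side0.npz"))
f=frame("side"); print(manip.observe()["position"])
for k in knobs(g): print(k)
for k in knobs(f): print(k)
C=cloud(f); hsv=cv2.cvtColor(f["pixels"],cv2.COLOR_RGB2HSV).astype(int)
red=((hsv[...,0]<8)|(hsv[...,0]>172))&(hsv[...,1]>140)&(hsv[...,2]>60)&(C[...,2]>.07)
for b,s,c in blobs(f,red,20): print(np.percentile(C[b][:,2],[70,80,90,95]),s)
# predicted pixel of knob top centre at both hypotheses
for z,x in((.102,.5435),(.093,.549)): print(proj(f,np.array([x,.083,z])))
```

```text
[0.5458 0.0824 0.2989]
(array([278.3837, 173.0698]), np.int32(86), array([0.5333, 0.0638, 0.101 ]), array([0.5356, 0.0686, 0.0995]))
(array([266.9703, 219.0792]), np.int32(101), array([ 0.4047, -0.1614,  0.101 ]), array([ 0.4089, -0.1497,  0.0908]))
(array([279.4944, 173.8315]), np.int32(89), array([0.5354, 0.0579, 0.101 ]), array([0.5406, 0.0696, 0.0937]))
(array([266.5273, 217.6909]), np.int32(110), array([ 0.4057, -0.1544,  0.101 ]), array([ 0.4083, -0.148 ,  0.0953]))
[0.0989 0.1007 0.1022 0.1036] [275 169  10  11  89]
[0.0987 0.1005 0.1022 0.1033] [262 211  11  14 110]
[279.0575 169.4342]
[280.3851 171.0578]
```

Request:
move_arm(
  xyz=[
    [0, 0, 0],
    [0, 0, 0],
    [0, 0, -20],
    [0, 0, -40],
    [0, 0, -54],
    [0, 0, -54],
    [0, 0, -54],
    [0, 0, -54],
    [0, 0, -54],
    [0, 0, -54],
    [0, 0, -54],
    [0, 0, -54],
    [0, 0, -54],
    [0, 0, -54],
    [0, 0, -54],
  ],
  dr=[
    [0, 0, 0],
    [0, 0, 0],
    [0, 0, 0],
    [0, 0, 0],
    [0, 0, 0],
    [0, 0, 0],
    [0, 0, 0],
    [0, 0, 0],
    [0, 0, 0],
    [0, 0, 0],
    [0, 0, 0],
    [0, 0, 0],
    [0, 0, 0],
    [0, 0, 0],
    [0, 0, 0],
  ],
  gripper=[1, 1, 1, 1, 1, 1, -1, -1, -1, -1, -1, -1, -1, -1, -1],
)

```text
clock: 21.07
position: [0.5464, 0.0827, 0.2465]
tcp_rot: [3.14, -0.0, 1.771]
ft_force: [1.7, 1.3, 5.0]
finger_gap: 0.0327
finger_force: 59.6
```

Run:
```python
from h import *
np.set_printoptions(precision=4,suppress=True)
f=frame("side"); s=manip.observe(); print(s["position"],s["joint_positions"],s["ft_torque"])
for k in knobs(f): print(k)
```

```text
[0.5465 0.0827 0.2464] [ 0.4335  0.3596 -0.1643  0.0004 -1.0451  2.9077] [ 0.4657 -0.1598  0.0349]
(array([280.7188, 173.8281]), np.int32(64), array([0.5397, 0.0564, 0.101 ]), array([0.5452, 0.0676, 0.0925]))
(array([266.7193, 217.4474]), np.int32(114), array([ 0.4067, -0.1535,  0.101 ]), array([ 0.4093, -0.147 ,  0.0955]))
```

Request:
move_arm(
  xyz=[
    [0, 0, 0],
    [0, 0, 0],
    [0, 0, 0],
    [0, 0, 0],
    [0, 0, 0],
    [0, 0, 0],
    [0, 0, 0],
    [0, 0, 0],
    [0, 0, 0],
    [0, 0, 0],
    [0, 0, 0],
    [0, 0, 0],
    [0, 0, 0],
    [0, 0, 0],
    [0, 0, 0],
    [0, 0, 0],
    [0, 0, 0],
    [0, 0, 0],
    [0, 0, 0],
    [0, 0, 0],
  ],
  dr=[
    [0, 0, -0.11],
    [0, 0, -0.22],
    [0, 0, -0.33],
    [0, 0, -0.44],
    [0, 0, -0.55],
    [0, 0, -0.66],
    [0, 0, -0.77],
    [0, 0, -0.88],
    [0, 0, -0.99],
    [0, 0, -1.1],
    [0, 0, -1.21],
    [0, 0, -1.32],
    [0, 0, -1.43],
    [0, 0, -1.54],
    [0, 0, -1.65],
    [0, 0, -1.76],
    [0, 0, -1.87],
    [0, 0, -1.98],
    [0, 0, -2.0],
    [0, 0, -2.0],
  ],
  gripper=[-1, -1, -1, -1, -1, -1, -1, -1, -1, -1, -1, -1, -1, -1, -1, -1, -1, -1, -1, -1],
)

```text
clock: 22.78
position: [0.5468, 0.0821, 0.2467]
tcp_rot: [3.141, -0.003, -0.229]
ft_force: [4.1, -1.4, 5.2]
finger_gap: 0.0324
finger_force: 59.6
```

Request:
move_arm(
  xyz=[
    [0, 0, 0],
    [0, 0, 0],
    [0, 0, 0],
    [0, 0, 0],
    [0, 0, 0],
    [0, 0, 0],
    [0, 0, 0],
    [0, 0, 0],
    [0, 0, 0],
    [0, 0, 0],
    [0, 0, 0],
    [0, 0, 0],
    [0, 0, 0],
    [0, 0, 0],
    [0, 0, 0],
    [0, 0, 0],
    [0, 0, 0],
    [0, 0, 0],
    [0, 0, 0],
    [0, 0, 0],
  ],
  dr=[
    [0, 0, -0.11],
    [0, 0, -0.22],
    [0, 0, -0.33],
    [0, 0, -0.44],
    [0, 0, -0.55],
    [0, 0, -0.66],
    [0, 0, -0.77],
    [0, 0, -0.88],
    [0, 0, -0.99],
    [0, 0, -1.1],
    [0, 0, -1.21],
    [0, 0, -1.32],
    [0, 0, -1.43],
    [0, 0, -1.54],
    [0, 0, -1.65],
    [0, 0, -1.76],
    [0, 0, -1.87],
    [0, 0, -1.98],
    [0, 0, -2.0],
    [0, 0, -2.0],
  ],
  gripper=[-1, -1, -1, -1, -1, -1, -1, -1, -1, -1, -1, -1, -1, -1, -1, -1, -1, -1, -1, -1],
)

```text
clock: 24.45
position: [0.5463, 0.0822, 0.2461]
tcp_rot: [-3.141, 0.0, -2.227]
ft_force: [3.2, -3.2, 5.3]
finger_gap: 0.0328
finger_force: 59.5
```

Request:
move_arm(
  xyz=[
    [0, 0, 0],
    [0, 0, 0],
    [0, 0, 0],
    [0, 0, 0],
    [0, 0, 0],
  ],
  dr=[
    [0, 0, -0.1],
    [0, 0, -0.2],
    [0, 0, -0.3],
    [0, 0, -0.3],
    [0, 0, -0.3],
  ],
  gripper=[-1, -1, -1, -1, -1],
)

```text
clock: 24.87
position: [0.5462, 0.0822, 0.2462]
tcp_rot: [-3.141, 0.0, -2.526]
ft_force: [0.7, -2.4, 4.9]
finger_gap: 0.0327
finger_force: 59.7
```

Request:
move_arm(
  xyz=[
    [0, 0, 0],
    [0, 0, 0],
    [0, 0, 0],
    [0, 0, 0],
    [0, 0, 0],
  ],
  dr=[
    [0, 0, -0.1],
    [0, 0, -0.2],
    [0, 0, -0.3],
    [0, 0, -0.3],
    [0, 0, -0.3],
  ],
  gripper=[-1, -1, -1, -1, -1],
)

```text
clock: 25.28
position: [0.5461, 0.0823, 0.2466]
tcp_rot: [-3.141, 0.001, -2.826]
ft_force: [-0.9, -3.1, 8.6]
finger_gap: 0.0324
finger_force: 59.9
```

Request:
move_arm(
  xyz=[
    [0, 0, 0],
    [0, 0, 0],
    [0, 0, 0],
    [0, 0, 40],
    [0, 0, 55],
    [0, 0, 55],
    [0, 0, 55],
    [0, 0, 55],
    [0, 0, 55],
    [0, 0, 55],
    [0, 0, 40],
    [0, 0, 34],
    [0, 0, 34],
    [0, 0, 34],
  ],
  dr=[
    [0, 0, 0],
    [0, 0, 0],
    [0, 0, 0],
    [0, 0, 0],
    [0, 0, 0],
    [0, 0, 0],
    [0, 0, 0],
    [0, 0, 0],
    [0, 0, 0],
    [0, 0, 0],
    [0, 0, 0],
    [0, 0, 0],
    [0, 0, 0],
    [0, 0, 0],
  ],
  gripper=[1, 1, 1, 1, 1, -1, -1, -1, -1, -1, -1, -1, -1, -1],
)

```text
clock: 26.45
position: [0.5459, 0.0824, 0.2792]
tcp_rot: [-3.141, -0.002, -2.83]
ft_force: [0.7, 0.7, 1.2]
finger_gap: 0.0001
finger_force: 0.0
```

Request:
move_arm(
  xyz=[
    [0, 0, -2],
    [0, 0, -3],
    [0, 0, -3],
    [0, 0, -3],
  ],
  dr=[
    [0, 0, 0],
    [0, 0, 0],
    [0, 0, 0],
    [0, 0, 0],
  ],
  gripper=[-1, -1, -1, -1],
)

```text
clock: 26.78
position: [0.5461, 0.0825, 0.277]
tcp_rot: [3.142, 0.0, -2.83]
ft_force: [0.5, 0.6, -0.2]
finger_gap: 0.0003
finger_force: 0.0
```

Request:
move_arm(
  xyz=[
    [0, 0, -0.7],
    [0, 0, -0.7],
    [0, 0, -0.7],
  ],
  dr=[
    [0, 0, 0],
    [0, 0, 0],
    [0, 0, 0],
  ],
  gripper=[-1, -1, -1],
)

```text
clock: 27.03
position: [0.546, 0.0825, 0.2761]
tcp_rot: [3.142, 0.0, -2.83]
ft_force: [-0.4, 0.3, 0.4]
finger_gap: -0.0001
finger_force: 0.0
```

Request:
move_arm(
  xyz=[
    [0, 0, -0.7],
    [0, 0, -0.7],
    [0, 0, -0.7],
  ],
  dr=[
    [0, 0, 0],
    [0, 0, 0],
    [0, 0, 0],
  ],
  gripper=[-1, -1, -1],
)

```text
clock: 27.28
position: [0.546, 0.0825, 0.2754]
tcp_rot: [3.142, -0.0, -2.83]
ft_force: [0.1, 0.6, -0.2]
finger_gap: -0.0003
finger_force: 0.0
```

Request:
move_arm(
  xyz=[
    [0, 0, -0.5],
    [0, 0, -0.5],
    [0, 0, -0.5],
  ],
  dr=[
    [0, 0, 0],
    [0, 0, 0],
    [0, 0, 0],
  ],
  gripper=[-1, -1, -1],
)

```text
clock: 27.53
position: [0.546, 0.0825, 0.2748]
tcp_rot: [3.142, -0.0, -2.83]
ft_force: [0.3, -0.5, -0.2]
finger_gap: -0.0
finger_force: 0.0
```

Request:
move_arm(
  xyz=[
    [0, 0, -0.5],
    [0, 0, -0.5],
    [0, 0, -0.5],
  ],
  dr=[
    [0, 0, 0],
    [0, 0, 0],
    [0, 0, 0],
  ],
  gripper=[-1, -1, -1],
)

```text
clock: 27.78
position: [0.5461, 0.0825, 0.2745]
tcp_rot: [-3.142, 0.0, -2.83]
ft_force: [-0.2, -0.6, 0.5]
finger_gap: 0.0006
finger_force: 0.4
```

Request:
move_arm(
  xyz=[
    [0, 0, -0.5],
    [0, 0, -0.5],
    [0, 0, -0.5],
  ],
  dr=[
    [0, 0, 0],
    [0, 0, 0],
    [0, 0, 0],
  ],
  gripper=[-1, -1, -1],
)

```text
clock: 28.03
position: [0.5462, 0.0825, 0.2743]
tcp_rot: [-3.142, 0.001, -2.83]
ft_force: [-1.4, 0.7, 3.8]
finger_gap: 0.0002
finger_force: 1.7
```

Request:
move_arm(
  xyz=[
    [0, 0, 30],
    [0, 0, 30],
    [0, 0, 30],
    [0, 0, 30],
    [0, 0, 30],
    [0, 0, 10],
    [0, 0, -15],
    [0, 0, -28],
    [0, 0, -28],
    [0, 0, -28],
    [0, 0, -28],
    [0, 0, -28],
    [0, 0, -28],
    [0, 0, -28],
    [0, 0, -28],
  ],
  dr=[
    [0, 0, 0],
    [0, 0, 0],
    [0, 0, 0],
    [0, 0, 0],
    [0, 0, 0],
    [0, 0, 0],
    [0, 0, 0],
    [0, 0, 0],
    [0, 0, 0],
    [0, 0, 0],
    [0, 0, 0],
    [0, 0, 0],
    [0, 0, 0],
    [0, 0, 0],
    [0, 0, 0],
  ],
  gripper=[1, 1, 1, 1, 1, 1, 1, 1, 1, -1, -1, -1, -1, -1, -1],
)

```text
clock: 29.28
position: [0.5465, 0.0824, 0.2471]
tcp_rot: [-3.141, 0.002, -2.829]
ft_force: [0.3, -2.1, 4.2]
finger_gap: 0.0322
finger_force: 59.1
```

Request:
move_arm(
  xyz=[
    [0, 0, 0.2],
    [0, 0, 0.4],
    [0, 0, 0.6],
    [0, 0, 0.8],
    [0, 0, 0.8],
    [0, 0, 0.8],
    [0, 0, 0.8],
  ],
  dr=[
    [0, 0, -0.11],
    [0, 0, -0.22],
    [0, 0, -0.33],
    [0, 0, -0.44],
    [0, 0, -0.44],
    [0, 0, -0.44],
    [0, 0, -0.44],
  ],
  gripper=[-1, -1, -1, -1, -1, -1, -1],
)

```text
clock: 29.87
position: [0.5464, 0.0823, 0.2476]
tcp_rot: [-3.142, 0.002, 3.017]
ft_force: [-0.4, -2.6, 5.7]
finger_gap: 0.0323
finger_force: 59.5
```

Request:
move_arm(
  xyz=[
    [0, 0, 0],
    [0, 0, 0],
    [0, 0, 0],
    [0, 0, 40],
    [0, 0, 55],
    [0, 0, 55],
    [0, 0, 55],
    [0, 0, 55],
    [0, 0, 55],
    [0, 0, 55],
    [0, 0, 40],
    [0, 0, 34],
    [0, 0, 34],
    [0, 0, 34],
  ],
  dr=[
    [0, 0, 0],
    [0, 0, 0],
    [0, 0, 0],
    [0, 0, 0],
    [0, 0, 0],
    [0, 0, 0],
    [0, 0, 0],
    [0, 0, 0],
    [0, 0, 0],
    [0, 0, 0],
    [0, 0, 0],
    [0, 0, 0],
    [0, 0, 0],
    [0, 0, 0],
  ],
  gripper=[1, 1, 1, 1, 1, -1, -1, -1, -1, -1, -1, -1, -1, -1],
)

```text
clock: 31.03
position: [0.5459, 0.0824, 0.2801]
tcp_rot: [-3.141, -0.001, 3.014]
ft_force: [0.1, -0.0, -0.2]
finger_gap: 0.0002
finger_force: 0.0
```

Request:
move_arm(
  xyz=[
    [0, 0, -2],
    [0, 0, -3.5],
    [0, 0, -3.5],
    [0, 0, -3.5],
  ],
  dr=[
    [0, 0, 0],
    [0, 0, 0],
    [0, 0, 0],
    [0, 0, 0],
  ],
  gripper=[-1, -1, -1, -1],
)

```text
clock: 31.37
position: [0.5461, 0.0825, 0.2774]
tcp_rot: [3.141, 0.0, 3.013]
ft_force: [-0.3, 0.6, 0.3]
finger_gap: -0.0002
finger_force: 0.0
```

Request:
move_arm(
  xyz=[
    [0, 0, -0.5],
    [0, 0, -0.5],
    [0, 0, -0.5],
  ],
  dr=[
    [0, 0, 0],
    [0, 0, 0],
    [0, 0, 0],
  ],
  gripper=[-1, -1, -1],
)

```text
clock: 31.62
position: [0.546, 0.0825, 0.2768]
tcp_rot: [3.142, 0.0, 3.013]
ft_force: [-0.1, 0.1, 0.3]
finger_gap: 0.0004
finger_force: 0.0
```

Request:
move_arm(
  xyz=[
    [0, 0, -0.5],
    [0, 0, -0.5],
    [0, 0, -0.5],
  ],
  dr=[
    [0, 0, 0],
    [0, 0, 0],
    [0, 0, 0],
  ],
  gripper=[-1, -1, -1],
)

```text
clock: 31.87
position: [0.546, 0.0825, 0.2762]
tcp_rot: [-3.142, -0.0, 3.013]
ft_force: [0.3, -0.1, 1.3]
finger_gap: 0.0005
finger_force: 0.0
```

Request:
move_arm(
  xyz=[
    [0, 0, -0.5],
    [0, 0, -0.5],
    [0, 0, -0.5],
  ],
  dr=[
    [0, 0, 0],
    [0, 0, 0],
    [0, 0, 0],
  ],
  gripper=[-1, -1, -1],
)

```text
clock: 32.12
position: [0.546, 0.0825, 0.2757]
tcp_rot: [-3.142, -0.0, 3.013]
ft_force: [0.8, 1.1, 0.6]
finger_gap: -0.0002
finger_force: 0.0
```

Request:
move_arm(
  xyz=[
    [0, 0, -0.5],
    [0, 0, -0.5],
    [0, 0, -0.5],
  ],
  dr=[
    [0, 0, 0],
    [0, 0, 0],
    [0, 0, 0],
  ],
  gripper=[-1, -1, -1],
)

```text
clock: 32.37
position: [0.546, 0.0825, 0.2752]
tcp_rot: [-3.142, -0.0, 3.013]
ft_force: [-0.7, 0.5, -0.3]
finger_gap: 0.0004
finger_force: 0.0
```

Request:
move_arm(
  xyz=[
    [0, 0, -0.5],
    [0, 0, -0.5],
    [0, 0, -0.5],
  ],
  dr=[
    [0, 0, 0],
    [0, 0, 0],
    [0, 0, 0],
  ],
  gripper=[-1, -1, -1],
)

```text
clock: 32.62
position: [0.5461, 0.0825, 0.275]
tcp_rot: [3.141, 0.0, 3.014]
ft_force: [-0.3, -0.0, 3.3]
finger_gap: 0.0002
finger_force: 1.2
```

Request:
move_arm(
  xyz=[
    [0, 0, -0.5],
    [0, 0, -0.5],
    [0, 0, -0.5],
  ],
  dr=[
    [0, 0, 0],
    [0, 0, 0],
    [0, 0, 0],
  ],
  gripper=[-1, -1, -1],
)

```text
clock: 32.87
position: [0.5462, 0.0825, 0.2748]
tcp_rot: [3.141, 0.001, 3.014]
ft_force: [-0.9, -0.5, 4.4]
finger_gap: -0.0
finger_force: 2.5
```

Run:
```python
from h import *
s=manip.observe(); print(s["joint_positions"].round(3), s["position"],s["ft_force"])
```

```text
[ 0.433  0.333 -0.123  0.    -1.113 -2.132] [0.54615071 0.08250986 0.27483948] [-0.91281118 -0.54848469  4.38367829]
```

Request:
move_arm(
  xyz=[
    [0, 0, 30],
    [0, 0, 30],
    [0, 0, 30],
    [0, 0, 30],
    [0, 0, 30],
    [0, 0, 10],
    [0, 0, -15],
    [0, 0, -28],
    [0, 0, -28],
    [0, 0, -28],
    [0, 0, -28],
    [0, 0, -28],
    [0, 0, -28],
    [0, 0, -28],
    [0, 0, -28],
  ],
  dr=[
    [0, 0, 0],
    [0, 0, 0],
    [0, 0, 0],
    [0, 0, 0],
    [0, 0, 0],
    [0, 0, 0],
    [0, 0, 0],
    [0, 0, 0],
    [0, 0, 0],
    [0, 0, 0],
    [0, 0, 0],
    [0, 0, 0],
    [0, 0, 0],
    [0, 0, 0],
    [0, 0, 0],
  ],
  gripper=[1, 1, 1, 1, 1, 1, 1, 1, 1, -1, -1, -1, -1, -1, -1],
)

```text
clock: 34.12
position: [0.5464, 0.0823, 0.2474]
tcp_rot: [3.141, 0.002, 3.014]
ft_force: [-0.7, -1.4, 4.9]
finger_gap: 0.0322
finger_force: 59.1
```

Request:
move_arm(
  xyz=[
    [0, 0, 0.2],
    [0, 0, 0.3],
    [0, 0, 0.3],
    [0, 0, 0.3],
    [0, 0, 0.3],
  ],
  dr=[
    [0, 0, -0.07],
    [0, 0, -0.14],
    [0, 0, -0.14],
    [0, 0, -0.14],
    [0, 0, -0.14],
  ],
  gripper=[-1, -1, -1, -1, -1],
)

```text
clock: 34.53
position: [0.5463, 0.0822, 0.2476]
tcp_rot: [3.141, 0.002, 2.873]
ft_force: [-1.3, -1.2, 6.0]
finger_gap: 0.0325
finger_force: 59.1
```

Request:
move_arm(
  xyz=[
    [0, 0, 0],
    [0, 0, 0],
    [0, 0, 0],
    [0, 0, 40],
    [0, 0, 55],
    [0, 0, 55],
    [0, 0, 55],
    [0, 0, 55],
    [0, 0, 55],
    [0, 0, 55],
    [0, 0, 40],
    [0, 0, 31],
    [0, 0, 31],
    [0, 0, 31],
  ],
  dr=[
    [0, 0, 0],
    [0, 0, 0],
    [0, 0, 0],
    [0, 0, 0],
    [0, 0, 0],
    [0, 0, 0],
    [0, 0, 0],
    [0, 0, 0],
    [0, 0, 0],
    [0, 0, 0],
    [0, 0, 0],
    [0, 0, 0],
    [0, 0, 0],
    [0, 0, 0],
  ],
  gripper=[1, 1, 1, 1, 1, -1, -1, -1, -1, -1, -1, -1, -1, -1],
)

```text
clock: 35.7
position: [0.5458, 0.0824, 0.2768]
tcp_rot: [-3.14, -0.002, 2.873]
ft_force: [0.1, 0.0, 0.9]
finger_gap: -0.0
finger_force: 0.0
```

Request:
move_arm(
  xyz=[
    [0, 0, -0.5],
    [0, 0, -0.5],
    [0, 0, -0.5],
  ],
  dr=[
    [0, 0, 0],
    [0, 0, 0],
    [0, 0, 0],
  ],
  gripper=[-1, -1, -1],
)

```text
clock: 35.95
position: [0.546, 0.0824, 0.2772]
tcp_rot: [3.142, 0.0, 2.873]
ft_force: [-0.4, -0.2, -0.2]
finger_gap: -0.0001
finger_force: 0.0
```

Request:
move_arm(
  xyz=[
    [0, 0, -0.5],
    [0, 0, -0.5],
    [0, 0, -0.5],
  ],
  dr=[
    [0, 0, 0],
    [0, 0, 0],
    [0, 0, 0],
  ],
  gripper=[-1, -1, -1],
)

```text
clock: 36.2
position: [0.546, 0.0825, 0.2765]
tcp_rot: [3.142, -0.0, 2.873]
ft_force: [-0.2, -0.9, -0.7]
finger_gap: 0.0002
finger_force: 0.0
```

Request:
move_arm(
  xyz=[
    [0, 0, -0.5],
    [0, 0, -0.5],
    [0, 0, -0.5],
  ],
  dr=[
    [0, 0, 0],
    [0, 0, 0],
    [0, 0, 0],
  ],
  gripper=[-1, -1, -1],
)

```text
clock: 36.45
position: [0.546, 0.0825, 0.276]
tcp_rot: [3.142, -0.0, 2.873]
ft_force: [-0.1, -0.1, -0.3]
finger_gap: 0.0001
finger_force: 0.0
```

Request:
move_arm(
  xyz=[
    [0, 0, -0.4],
    [0, 0, -0.4],
    [0, 0, -0.4],
  ],
  dr=[
    [0, 0, 0],
    [0, 0, 0],
    [0, 0, 0],
  ],
  gripper=[-1, -1, -1],
)

```text
clock: 36.7
position: [0.546, 0.0825, 0.2755]
tcp_rot: [-3.142, -0.0, 2.873]
ft_force: [0.6, 0.0, 0.0]
finger_gap: -0.0001
finger_force: 0.0
```

Request:
move_arm(
  xyz=[
    [0, 0, -0.4],
    [0, 0, -0.4],
    [0, 0, -0.4],
  ],
  dr=[
    [0, 0, 0],
    [0, 0, 0],
    [0, 0, 0],
  ],
  gripper=[-1, -1, -1],
)

```text
clock: 36.95
position: [0.5461, 0.0825, 0.2753]
tcp_rot: [3.142, 0.0, 2.873]
ft_force: [-0.7, -0.1, 0.6]
finger_gap: -0.0003
finger_force: 0.3
```

Request:
move_arm(
  xyz=[
    [0, 0, -0.4],
    [0, 0, -0.4],
    [0, 0, -0.4],
  ],
  dr=[
    [0, 0, 0],
    [0, 0, 0],
    [0, 0, 0],
  ],
  gripper=[-1, -1, -1],
)

```text
clock: 37.2
position: [0.5461, 0.0825, 0.2751]
tcp_rot: [3.141, 0.001, 2.873]
ft_force: [-0.1, 0.7, 3.4]
finger_gap: 0.0002
finger_force: 1.5
```

Request:
move_arm(
  xyz=[
    [0, 0, 30],
    [0, 0, 60],
    [-22, -37, 60],
    [-44, -74, 60],
    [-66, -111, 60],
    [-88, -148, 60],
    [-110, -185, 60],
    [-130, -220, 60],
    [-130, -220, 60],
    [-130, -220, 60],
    [-130, -220, 60],
    [-130, -220, 60],
    [-130, -220, 60],
    [-130, -220, 60],
    [-130, -220, 40],
    [-130, -220, 20],
    [-130, -220, 10],
    [-130, -220, 4],
    [-130, -220, 2.5],
    [-130, -220, 2.5],
  ],
  dr=[
    [0, 0, 0.12],
    [0, 0, 0.24],
    [0, 0, 0.36],
    [0, 0, 0.48],
    [0, 0, 0.6],
    [0, 0, 0.72],
    [0, 0, 0.84],
    [0, 0, 0.96],
    [0, 0, 1.08],
    [0, 0, 1.2],
    [0, 0, 1.32],
    [0, 0, 1.44],
    [0, 0, 1.56],
    [0, 0, 1.67],
    [0, 0, 1.77],
    [0, 0, 1.84],
    [0, 0, 1.84],
    [0, 0, 1.84],
    [0, 0, 1.84],
    [0, 0, 1.84],
  ],
  gripper=[-1, -1, -1, -1, -1, -1, -1, -1, -1, -1, -1, -1, -1, -1, -1, -1, -1, -1, -1, -1],
)

```text
clock: 38.87
position: [0.4161, -0.1375, 0.2773]
tcp_rot: [3.141, -0.0, -1.57]
ft_force: [-0.1, -0.1, 0.8]
finger_gap: -0.0
finger_force: 0.0
```

Request:
move_arm(
  xyz=[
    [0, 0, -0.5],
    [0, 0, -0.5],
    [0, 0, -0.5],
  ],
  dr=[
    [0, 0, 0],
    [0, 0, 0],
    [0, 0, 0],
  ],
  gripper=[-1, -1, -1],
)

```text
clock: 39.12
position: [0.4162, -0.1375, 0.2774]
tcp_rot: [-3.14, -0.0, -1.57]
ft_force: [0.4, 0.0, 0.1]
finger_gap: 0.0
finger_force: 0.0
```

Request:
move_arm(
  xyz=[
    [0, 0, -0.4],
    [0, 0, -0.4],
    [0, 0, -0.4],
  ],
  dr=[
    [0, 0, 0],
    [0, 0, 0],
    [0, 0, 0],
  ],
  gripper=[-1, -1, -1],
)

```text
clock: 39.37
position: [0.416, -0.1375, 0.2765]
tcp_rot: [-3.141, 0.0, -1.57]
ft_force: [-0.0, -0.7, -0.3]
finger_gap: 0.0001
finger_force: 0.0
```

Request:
move_arm(
  xyz=[
    [0, 0, -0.4],
    [0, 0, -0.4],
    [0, 0, -0.4],
  ],
  dr=[
    [0, 0, 0],
    [0, 0, 0],
    [0, 0, 0],
  ],
  gripper=[-1, -1, -1],
)

```text
clock: 39.62
position: [0.416, -0.1375, 0.2759]
tcp_rot: [3.141, -0.0, -1.57]
ft_force: [0.6, 0.0, 0.3]
finger_gap: 0.0001
finger_force: 0.0
```

Request:
move_arm(
  xyz=[
    [0, 0, -0.4],
    [0, 0, -0.4],
    [0, 0, -0.4],
  ],
  dr=[
    [0, 0, 0],
    [0, 0, 0],
    [0, 0, 0],
  ],
  gripper=[-1, -1, -1],
)

```text
clock: 39.87
position: [0.416, -0.1375, 0.2755]
tcp_rot: [3.141, -0.0, -1.57]
ft_force: [0.4, -0.5, 0.1]
finger_gap: -0.0
finger_force: 0.0
```

Request:
move_arm(
  xyz=[
    [0, 0, -0.4],
    [0, 0, -0.4],
    [0, 0, -0.4],
  ],
  dr=[
    [0, 0, 0],
    [0, 0, 0],
    [0, 0, 0],
  ],
  gripper=[-1, -1, -1],
)

```text
clock: 40.12
position: [0.416, -0.1375, 0.2752]
tcp_rot: [3.142, -0.0, -1.57]
ft_force: [-0.3, 0.3, 0.1]
finger_gap: 0.0002
finger_force: 0.0
```

Request:
move_arm(
  xyz=[
    [0, 0, -0.4],
    [0, 0, -0.4],
    [0, 0, -0.4],
  ],
  dr=[
    [0, 0, 0],
    [0, 0, 0],
    [0, 0, 0],
  ],
  gripper=[-1, -1, -1],
)

```text
clock: 40.37
position: [0.4161, -0.1375, 0.275]
tcp_rot: [-3.141, -0.0, -1.57]
ft_force: [-1.6, 0.2, 2.1]
finger_gap: -0.0001
finger_force: 1.4
```

Request:
move_arm(
  xyz=[
    [0, 0, 30],
    [-40, 20, 50],
    [-80, 40, 80],
    [-80, 40, 120],
    [-80, 40, 120],
    [-80, 40, 120],
  ],
  dr=[
    [0, 0, 0],
    [0, 0, 0],
    [0, 0, 0],
    [0, 0, 0],
    [0, 0, 0],
    [0, 0, 0],
  ],
  gripper=[-1, -1, -1, -1, -1, -1],
)

```text
clock: 40.87
position: [0.3356, -0.0973, 0.3984]
tcp_rot: [-3.133, 0.0, -1.568]
ft_force: [-0.9, 0.4, 0.4]
finger_gap: 0.0
finger_force: 0.0
```

Run:
```python
from h import *
np.set_printoptions(precision=4,suppress=True)
for n in("side","top"):
    f=frame(n)
    for k in knobs(f): print(n,k)
    if n=="side":
        save(f,"side3.png",(190,130,340,240),4)
        hsv=cv2.cvtColor(f["pixels"],cv2.COLOR_RGB2HSV).astype(int); g=(hsv[...,0]>45)&(hsv[...,0]<80)&(hsv[...,1]>120)
        for b,s,c in blobs(f,g,15): print("green",c,s[4],np.median(cloud(f)[b],0),onz(f,*c,.066))
# scale pose from knob probes vs initial estimate
s=manip.observe(); print(s["position"])
```

```text
side (array([279.4167, 173.4643]), np.int32(84), array([0.536 , 0.0602, 0.101 ]), array([0.5396, 0.0696, 0.0942]))
side (array([266.463 , 217.9352]), np.int32(108), array([ 0.405 , -0.1555,  0.101 ]), array([ 0.4085, -0.1472,  0.0939]))
green [118.2022  87.9326] 178 [0.0607 1.1771 0.0075] [0.0594 1.0547 0.066 ]
green [254.7234 198.4468] 94 [0.4227 0.0185 0.0458] [ 0.4152 -0.0054  0.066 ]
green [261.6667 209.8333] 30 [ 0.4183 -0.071   0.0643] [ 0.4175 -0.0731  0.066 ]
top (array([239.5811, 152.6216]), np.int32(74), array([0.5444, 0.0815, 0.101 ]), array([0.5435, 0.0816, 0.1015]))
[ 0.3358 -0.0973  0.395 ]
```

View pics/side3.png

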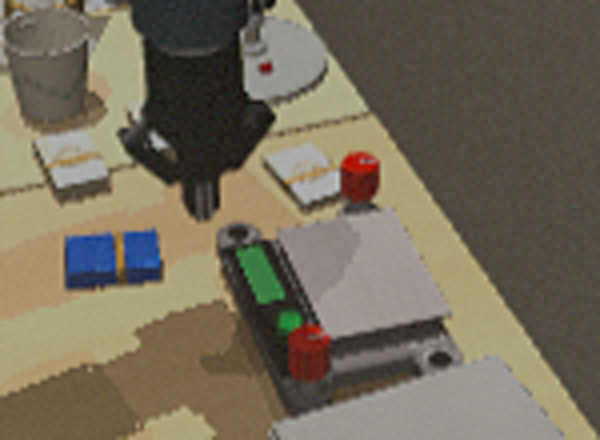

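Request:
move_arm(
  xyz=[
    [40, 13, 0],
    [84, 26, 0],
    [84, 26, -40],
    [84, 26, -80],
    [84, 26, -120],
    [84, 26, -145],
    [84, 26, -152],
    [84, 26, -154],
    [84, 26, -156],
    [84, 26, -158],
    [84, 26, -160],
    [84, 26, -162],
    [84, 26, -162],
  ],
  dr=[
    [0, 0, 0],
    [0, 0, 0],
    [0, 0, 0],
    [0, 0, 0],
    [0, 0, 0],
    [0, 0, 0],
    [0, 0, 0],
    [0, 0, 0],
    [0, 0, 0],
    [0, 0, 0],
    [0, 0, 0],
    [0, 0, 0],
    [0, 0, 0],
  ],
  gripper=[-1, -1, -1, -1, -1, -1, -1, -1, -1, -1, -1, -1, -1],
)

```text
clock: 42.05
position: [0.4207, -0.0715, 0.2337]
tcp_rot: [-3.138, -0.0, -1.569]
ft_force: [0.7, -1.2, 4.0]
finger_gap: 0.0
finger_force: 1.7
```

Request:
move_arm(
  xyz=[
    [0, 0, -0.5],
    [0, 0, -0.5],
    [0, 0, -0.5],
  ],
  dr=[
    [0, 0, 0],
    [0, 0, 0],
    [0, 0, 0],
  ],
  gripper=[-1, -1, -1],
)

```text
clock: 42.3
position: [0.4207, -0.0715, 0.233]
tcp_rot: [-3.139, -0.0, -1.569]
ft_force: [1.8, -2.5, 3.6]
finger_gap: 0.0
finger_force: 1.9
```

Request:
move_arm(
  xyz=[
    [0, 0, -0.5],
    [0, 0, -0.5],
    [0, 0, -0.5],
  ],
  dr=[
    [0, 0, 0],
    [0, 0, 0],
    [0, 0, 0],
  ],
  gripper=[-1, -1, -1],
)

```text
clock: 42.55
position: [0.4208, -0.0715, 0.2328]
tcp_rot: [-3.139, -0.0, -1.569]
ft_force: [1.5, -0.4, 9.2]
finger_gap: -0.0001
finger_force: 4.2
```

Request:
move_arm(
  xyz=[
    [0, 0, 20],
    [0, 0, 60],
    [0, 0, 100],
    [-20, -20, 140],
    [-40, -30, 160],
    [-40, -30, 160],
    [-40, -30, 160],
  ],
  dr=[
    [0, 0, 0],
    [0, 0, 0],
    [0, 0, 0],
    [0, 0, 0],
    [0, 0, 0],
    [0, 0, 0],
    [0, 0, 0],
  ],
  gripper=[-1, -1, -1, 1, 1, 1, 1],
)

```text
clock: 43.13
position: [0.3791, -0.1017, 0.3927]
tcp_rot: [-3.139, 0.002, -1.571]
ft_force: [0.9, 0.3, -0.4]
finger_gap: 0.0481
finger_force: 0.0
```

Run:
```python
from h import *
np.set_printoptions(precision=4,suppress=True)
f=frame("top"); s=manip.observe(); print(s["position"],s["tcp_rot"],s["joint_positions"])
for k in knobs(f): print(k)
for p in packs(f)[:4]: print(p)
save(f,"top4.png",(150,120,340,250),4)
C=cloud(f); hsv=cv2.cvtColor(f["pixels"],cv2.COLOR_RGB2HSV)
# pan: z 62-74mm, low saturation
m=(C[...,2]>.060)&(C[...,2]<.076)&(hsv[...,1]<60)&(hsv[...,2]>110)
m[:,:240]=0;m[:,310:]=0
m=cv2.morphologyEx(m.astype(np.uint8),cv2.MORPH_OPEN,np.ones((3,3)))
for b,s,c in blobs(f,m,200):
    uv=cv2.findNonZero(b.astype(np.uint8))[:,0]; W=np.array([onz(f,u,v,.068)[:2] for u,v in uv]); print("pan",c,cv2.minAreaRect((W*1e3).astype(np.float32)),W.mean(0),np.median(C[b][:,2]))
```

```text
[ 0.3794 -0.1014  0.3913] [ 3.1411  0.0014 -1.5705] [ 0.1421 -0.0572 -0.2781 -0.0015 -1.3502 -0.1415]
(array([239.6579, 152.5921]), np.int32(76), array([0.5445, 0.0812, 0.101 ]), array([0.5438, 0.0801, 0.1003]))
(array([208.5, 158.4]), array([0.537 , 0.1962]), np.float64(0.0137), ((536.9834594726562, 196.13189697265625), (55.44623947143555, 88.49532318115234), 8.157571792602539))
(array([171.8, 189.1]), array([0.4244, 0.3225]), np.float64(0.0188), ((428.4393310546875, 322.0585021972656), (63.93039321899414, 85.80413818359375), 1.065194010734558))
(array([179. , 219.4]), array([0.318, 0.293]), np.float64(0.021), ((324.78277587890625, 294.3924255371094), (66.559326171875, 87.85954284667969), 1.134652018547058))
(array([380.6, 232.1]), array([ 0.2878, -0.4125]), np.float64(0.0139), ((286.4941101074219, -414.1123046875), (62.58913040161133, 108.98843383789062), 89.77163696289062))
pan [271.3459 162.1248] ((513.2781982421875, -29.238037109375), (159.54197692871094, 101.44658660888672), 87.10071563720703) [ 0.5192 -0.0262] 0.06707699109019183
```

View pics/top4.png

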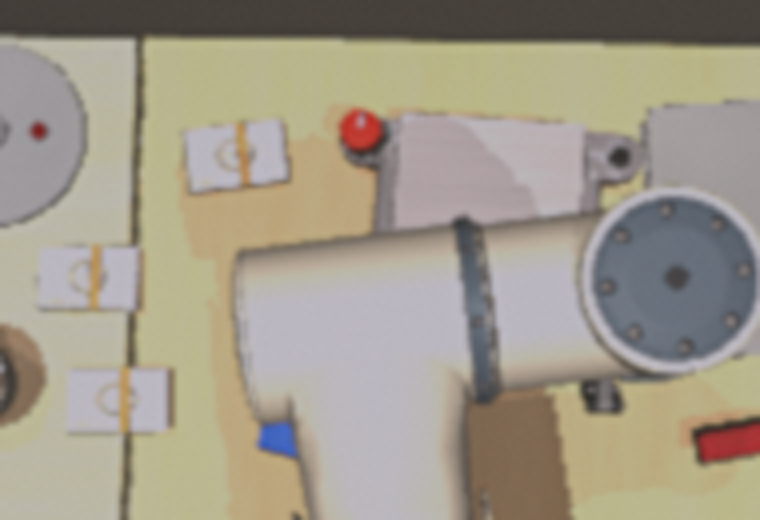

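Request:
move_arm(
  xyz=[
    [-6, 40, 0],
    [-12, 80, 0],
    [-18, 120, 0],
    [-25, 160, 0],
    [-31, 200, 0],
    [-37, 240, 0],
    [-43, 280, 0],
    [-50, 320, 0],
    [-56, 360, 0],
    [-61, 394, 0],
    [-61, 394, 0],
    [-61, 394, -40],
    [-61, 394, -80],
    [-61, 394, -120],
    [-61, 394, -160],
    [-61, 394, -190],
    [-61, 394, -205],
    [-61, 394, -215],
    [-61, 394, -219],
    [-61, 394, -219],
  ],
  dr=[
    [0, 0, 0.02],
    [0, 0, 0.02],
    [0, 0, 0.02],
    [0, 0, 0.02],
    [0, 0, 0.02],
    [0, 0, 0.02],
    [0, 0, 0.02],
    [0, 0, 0.02],
    [0, 0, 0.02],
    [0, 0, 0.02],
    [0, 0, 0.02],
    [0, 0, 0.02],
    [0, 0, 0.02],
    [0, 0, 0.02],
    [0, 0, 0.02],
    [0, 0, 0.02],
    [0, 0, 0.02],
    [0, 0, 0.02],
    [0, 0, 0.02],
    [0, 0, 0.02],
  ],
  gripper=[1, 1, 1, 1, 1, 1, 1, 1, 1, 1, 1, 1, 1, 1, 1, 1, 1, 1, 1, 1],
)

```text
clock: 44.85
position: [0.3184, 0.2917, 0.1709]
tcp_rot: [3.139, -0.004, -1.55]
ft_force: [-0.3, -0.6, 0.4]
finger_gap: 0.0854
finger_force: 0.0
```

Run:
```python
from h import *
s=manip.observe(); print(s["position"],s["tcp_rot"],s["ft_force"])
f=frame("side"); save(f,"side5.png",(160,120,290,220),4)
```

```text
[0.31842891 0.29172533 0.17088562] [ 3.13887704 -0.00424099 -1.54999505] [-0.29920364 -0.58569076  0.39363328]
```

View pics/side5.png

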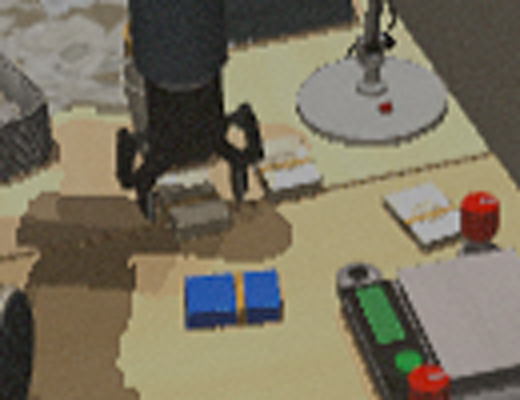

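Request:
move_arm(
  xyz=[
    [0, 0, 1],
    [0, 0, 1],
    [0, 0, 1],
    [0, 0, 1],
    [0, 0, 1],
    [0, 0, 1],
    [0, 0, 1],
  ],
  dr=[
    [0, 0, 0],
    [0, 0, 0],
    [0, 0, 0],
    [0, 0, 0],
    [0, 0, 0],
    [0, 0, 0],
    [0, 0, 0],
  ],
  gripper=[-1, -1, -1, -1, -1, -1, -1],
)

```text
clock: 45.48
position: [0.3192, 0.2928, 0.1749]
tcp_rot: [-3.141, 0.002, -1.55]
ft_force: [-1.3, -0.3, 6.2]
finger_gap: 0.0545
finger_force: 63.6
```

Request:
move_arm(
  xyz=[
    [0, 0, 15],
    [0, 0, 40],
    [0, 0, 75],
    [0, 0, 110],
    [10, -18, 130],
    [25, -43, 140],
    [42, -72, 140],
    [62, -107, 140],
    [82, -142, 140],
    [102, -176, 140],
    [122, -210, 140],
    [140, -241, 140],
    [155, -267, 140],
    [168, -290, 140],
    [178, -307, 140],
    [187, -322, 130],
    [187, -322, 110],
    [187, -322, 95],
    [187, -322, 85],
    [187, -322, 80],
  ],
  dr=[
    [0, 0, 0],
    [0, 0, 0],
    [0, 0, 0],
    [0, 0, -0.06],
    [0, 0, -0.06],
    [0, 0, -0.06],
    [0, 0, -0.06],
    [0, 0, -0.06],
    [0, 0, -0.06],
    [0, 0, -0.06],
    [0, 0, -0.06],
    [0, 0, -0.06],
    [0, 0, -0.06],
    [0, 0, -0.06],
    [0, 0, -0.06],
    [0, 0, -0.06],
    [0, 0, -0.06],
    [0, 0, -0.06],
    [0, 0, -0.06],
    [0, 0, -0.06],
  ],
  gripper=[-1, -1, -1, -1, -1, -1, -1, -1, -1, -1, -1, -1, -1, -1, -1, -1, -1, -1, -1, -1],
)

```text
clock: 47.15
position: [0.5054, -0.0296, 0.2526]
tcp_rot: [3.14, -0.0, -1.61]
ft_force: [-0.3, -0.4, -0.6]
finger_gap: 0.0549
finger_force: 63.8
```

Request:
move_arm(
  xyz=[
    [0, 0, 0],
    [0, 0, 0],
    [0, 0, 0],
  ],
  dr=[
    [0, 0, 0],
    [0, 0, 0],
    [0, 0, 0],
  ],
  gripper=[-1, -1, -1],
)

```text
clock: 47.4
position: [0.5064, -0.0292, 0.2549]
tcp_rot: [-3.14, 0.0, -1.609]
ft_force: [0.9, -0.3, -1.2]
finger_gap: 0.0547
finger_force: 63.8
```

Run:
```python
from h import *
s=manip.observe(); print(s["position"],s["tcp_rot"],s["ft_force"],s["finger_gap"])
f=frame("side"); save(f,"side6.png",(220,130,360,250),4)
```

```text
[ 0.50641184 -0.02924854  0.25489342] [-3.13955932e+00  2.50331502e-04 -1.60909712e+00] [ 0.92609867 -0.26927534 -1.22761512] 0.054675986917653026
```

View pics/side6.png

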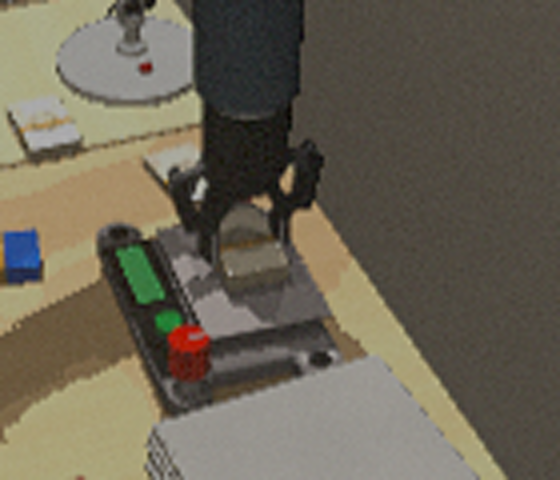

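Request:
move_arm(
  xyz=[
    [0, 0, -3],
    [0, 0, -6],
    [0, 0, -8],
    [0, 0, -10],
    [0, 0, -11],
    [0, 0, -11],
    [0, 0, -11],
  ],
  dr=[
    [0, 0, 0],
    [0, 0, 0],
    [0, 0, 0],
    [0, 0, 0],
    [0, 0, 0],
    [0, 0, 0],
    [0, 0, 0],
  ],
  gripper=[-1, -1, -1, -1, -1, -1, -1],
)

```text
clock: 48.03
position: [0.5061, -0.0295, 0.2427]
tcp_rot: [3.141, -0.0, -1.61]
ft_force: [-0.1, 0.4, -1.1]
finger_gap: 0.0549
finger_force: 63.8
```

Request:
move_arm(
  xyz=[
    [0, 0, -0.7],
    [0, 0, -0.7],
    [0, 0, -0.7],
  ],
  dr=[
    [0, 0, 0],
    [0, 0, 0],
    [0, 0, 0],
  ],
  gripper=[-1, -1, -1],
)

```text
clock: 48.28
position: [0.506, -0.0295, 0.2421]
tcp_rot: [-3.142, 0.0, -1.61]
ft_force: [-0.6, -0.7, -1.1]
finger_gap: 0.0546
finger_force: 63.8
```

Request:
move_arm(
  xyz=[
    [0, 0, -0.7],
    [0, 0, -0.7],
    [0, 0, -0.7],
  ],
  dr=[
    [0, 0, 0],
    [0, 0, 0],
    [0, 0, 0],
  ],
  gripper=[-1, -1, -1],
)

```text
clock: 48.53
position: [0.5061, -0.0295, 0.2415]
tcp_rot: [-3.141, -0.0, -1.61]
ft_force: [0.5, 0.3, 0.1]
finger_gap: 0.0546
finger_force: 63.9
```

Request:
move_arm(
  xyz=[
    [0, 0, 0],
    [0, 0, 0],
    [0, 0, 0],
    [0, 0, 0],
    [0, 0, 5],
    [0, 0, 20],
    [0, 0, 50],
    [0, 0, 90],
    [-10, 40, 110],
    [-20, 80, 110],
    [-30, 120, 110],
    [-40, 160, 110],
    [-50, 200, 110],
    [-50, 200, 110],
    [-50, 200, 110],
  ],
  dr=[
    [0, 0, 0],
    [0, 0, 0],
    [0, 0, 0],
    [0, 0, 0],
    [0, 0, 0],
    [0, 0, 0],
    [0, 0, 0],
    [0, 0, 0],
    [0, 0, 0],
    [0, 0, 0],
    [0, 0, 0],
    [0, 0, 0],
    [0, 0, 0],
    [0, 0, 0],
    [0, 0, 0],
  ],
  gripper=[0.2, 0.6, 1, 1, 1, 1, 1, 1, 1, 1, 1, 1, 1, 1, 1],
)

```text
clock: 49.78
position: [0.4554, 0.1725, 0.3518]
tcp_rot: [-3.141, 0.0, -1.606]
ft_force: [0.1, -0.8, 0.1]
finger_gap: 0.0852
finger_force: 0.0
```

Run:
```python
from h import *
np.set_printoptions(precision=4,suppress=True)
f=frame("top"); s=manip.observe(); print(s["position"],s["tcp_rot"])
for k in knobs(f): print(k)
for p in packs(f)[:4]: print(p)
save(f,"top7.png",(150,120,340,250),4)
```

```text
[0.4557 0.1712 0.3517] [-3.1414 -0.     -1.6075]
(array([239.6 , 152.56]), np.int32(75), array([0.5446, 0.0814, 0.101 ]), array([0.5434, 0.0802, 0.1015]))
(array([303.6286, 192.6429]), np.int32(70), array([ 0.414 , -0.1336,  0.101 ]), array([ 0.4132, -0.132 ,  0.1005]))
(array([380.6, 231.8]), array([ 0.2887, -0.4128]), np.float64(0.0137), ((286.53955078125, -414.8348083496094), (107.67608642578125, 69.0819320678711), 1.182777762413025))
(array([ 48.4, 317.5]), array([-0.031 ,  0.7389]), np.float64(0.0127), ((-26.803752899169922, 736.1473999023438), (60.51408004760742, 98.38485717773438), 83.30830383300781))
```

View pics/top7.png

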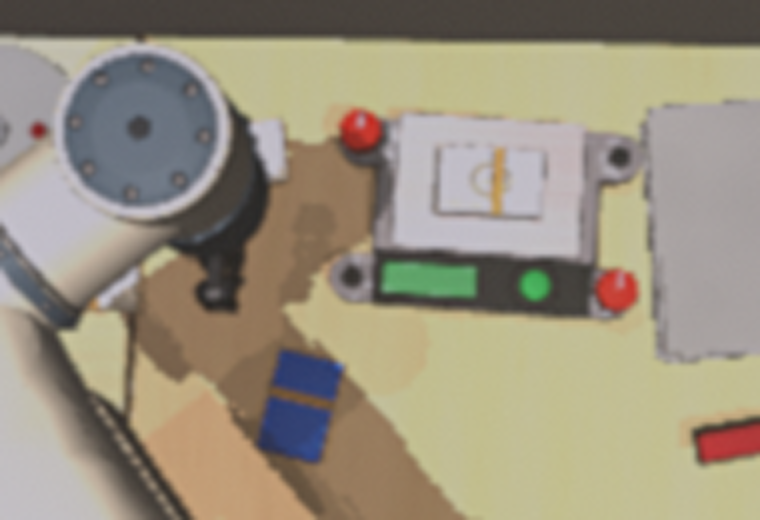

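Request:
move_arm(
  xyz=[
    [-7, 36, 0],
    [-14, 72, 0],
    [-22, 108, 0],
    [-31, 140, 0],
    [-31, 151, 0],
    [-31, 151, 0],
    [-31, 151, -40],
    [-31, 151, -80],
    [-31, 151, -120],
    [-31, 151, -150],
    [-31, 151, -165],
    [-31, 151, -175],
    [-31, 151, -178],
    [-31, 151, -178],
    [-31, 151, -178],
  ],
  dr=[
    [0, 0, 0.055],
    [0, 0, 0.055],
    [0, 0, 0.055],
    [0, 0, 0.055],
    [0, 0, 0.055],
    [0, 0, 0.055],
    [0, 0, 0.055],
    [0, 0, 0.055],
    [0, 0, 0.055],
    [0, 0, 0.055],
    [0, 0, 0.055],
    [0, 0, 0.055],
    [0, 0, 0.055],
    [0, 0, 0.055],
    [0, 0, 0.055],
  ],
  gripper=[1, 1, 1, 1, 1, 1, 1, 1, 1, 1, 1, 1, 1, 1, 1],
)

```text
clock: 51.08
position: [0.4258, 0.3215, 0.1747]
tcp_rot: [-3.14, 0.002, -1.555]
ft_force: [1.1, -0.1, 0.8]
finger_gap: 0.0854
finger_force: 0.0
```

Request:
move_arm(
  xyz=[
    [0, 0, 0],
    [0, 0, 0],
    [0, 0, 0],
    [0, 0, 0],
    [0, 0, 0],
    [0, 0, 0],
    [0, 0, 0],
  ],
  dr=[
    [0, 0, 0],
    [0, 0, 0],
    [0, 0, 0],
    [0, 0, 0],
    [0, 0, 0],
    [0, 0, 0],
    [0, 0, 0],
  ],
  gripper=[-1, -1, -1, -1, -1, -1, -1],
)

```text
clock: 51.67
position: [0.4254, 0.3219, 0.1748]
tcp_rot: [-3.14, 0.002, -1.554]
ft_force: [-1.5, -0.3, 6.7]
finger_gap: 0.0544
finger_force: 64.6
```

Request:
move_arm(
  xyz=[
    [0, 0, 15],
    [0, 0, 40],
    [0, 0, 75],
    [2, -10, 110],
    [7, -30, 140],
    [14, -60, 150],
    [22, -95, 150],
    [30, -130, 150],
    [38, -165, 150],
    [46, -200, 150],
    [54, -235, 150],
    [62, -270, 150],
    [69, -300, 150],
    [75, -325, 150],
    [79, -342, 150],
    [81, -351, 150],
    [81, -351, 135],
    [81, -351, 120],
    [81, -351, 107],
    [81, -351, 100],
  ],
  dr=[
    [0, 0, 0],
    [0, 0, 0],
    [0, 0, 0],
    [0, 0, -0.055],
    [0, 0, -0.055],
    [0, 0, -0.055],
    [0, 0, -0.055],
    [0, 0, -0.055],
    [0, 0, -0.055],
    [0, 0, -0.055],
    [0, 0, -0.055],
    [0, 0, -0.055],
    [0, 0, -0.055],
    [0, 0, -0.055],
    [0, 0, -0.055],
    [0, 0, -0.055],
    [0, 0, -0.055],
    [0, 0, -0.055],
    [0, 0, -0.055],
    [0, 0, -0.055],
  ],
  gripper=[-1, -1, -1, -1, -1, -1, -1, -1, -1, -1, -1, -1, -1, -1, -1, -1, -1, -1, -1, -1],
)

```text
clock: 53.33
position: [0.5054, -0.0292, 0.2718]
tcp_rot: [3.139, 0.0, -1.61]
ft_force: [-0.7, 0.1, -1.0]
finger_gap: 0.0545
finger_force: 63.8
```

Request:
move_arm(
  xyz=[
    [0, 0, 0],
    [0, 0, 0],
    [0, 0, 0],
  ],
  dr=[
    [0, 0, 0],
    [0, 0, 0],
    [0, 0, 0],
  ],
  gripper=[-1, -1, -1],
)

```text
clock: 53.58
position: [0.5064, -0.0293, 0.2743]
tcp_rot: [-3.14, 0.0, -1.609]
ft_force: [-0.2, -0.2, -0.9]
finger_gap: 0.0548
finger_force: 63.8
```

Run:
```python
from h import *
s=manip.observe(); print(s["position"],s["tcp_rot"],s["ft_force"],s["finger_gap"])
f=frame("side"); save(f,"side8.png",(220,130,360,250),4)
```

```text
[ 0.50639649 -0.02925276  0.27432804] [-3.13998831e+00  1.20170860e-04 -1.60922379e+00] [-0.21884765 -0.19764239 -0.92002402] 0.05483997894096931
```

View pics/side8.png

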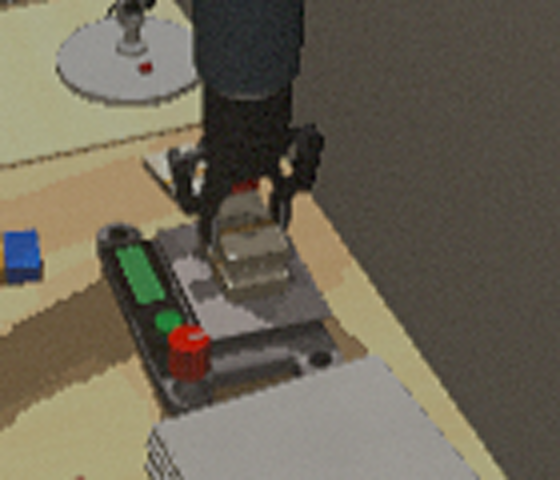

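Request:
move_arm(
  xyz=[
    [0, 0, -3],
    [0, 0, -6],
    [0, 0, -8],
    [0, 0, -9.5],
    [0, 0, -9.5],
    [0, 0, -9.5],
  ],
  dr=[
    [0, 0, 0],
    [0, 0, 0],
    [0, 0, 0],
    [0, 0, 0],
    [0, 0, 0],
    [0, 0, 0],
  ],
  gripper=[-1, -1, -1, -1, -1, -1],
)

```text
clock: 54.13
position: [0.506, -0.0295, 0.2638]
tcp_rot: [3.141, -0.0, -1.61]
ft_force: [0.4, 0.6, -0.6]
finger_gap: 0.0544
finger_force: 63.8
```

Request:
move_arm(
  xyz=[
    [0, 0, -0.7],
    [0, 0, -0.7],
    [0, 0, -0.7],
  ],
  dr=[
    [0, 0, 0],
    [0, 0, 0],
    [0, 0, 0],
  ],
  gripper=[-1, -1, -1],
)

```text
clock: 54.38
position: [0.506, -0.0295, 0.2632]
tcp_rot: [-3.142, -0.0, -1.61]
ft_force: [0.6, -0.0, -0.7]
finger_gap: 0.0541
finger_force: 63.8
```

Request:
move_arm(
  xyz=[
    [0, 0, -0.7],
    [0, 0, -0.7],
    [0, 0, -0.7],
  ],
  dr=[
    [0, 0, 0],
    [0, 0, 0],
    [0, 0, 0],
  ],
  gripper=[-1, -1, -1],
)

```text
clock: 54.63
position: [0.506, -0.0295, 0.2625]
tcp_rot: [3.142, -0.0, -1.61]
ft_force: [-0.4, 0.3, -0.9]
finger_gap: 0.0544
finger_force: 63.8
```

Request:
move_arm(
  xyz=[
    [0, 0, -0.6],
    [0, 0, -0.6],
    [0, 0, -0.6],
  ],
  dr=[
    [0, 0, 0],
    [0, 0, 0],
    [0, 0, 0],
  ],
  gripper=[-1, -1, -1],
)

```text
clock: 54.88
position: [0.506, -0.0295, 0.2619]
tcp_rot: [3.142, 0.0, -1.61]
ft_force: [-0.3, -0.3, -0.3]
finger_gap: 0.0544
finger_force: 63.8
```

Request:
move_arm(
  xyz=[
    [0, 0, -0.6],
    [0, 0, -0.6],
    [0, 0, -0.6],
  ],
  dr=[
    [0, 0, 0],
    [0, 0, 0],
    [0, 0, 0],
  ],
  gripper=[-1, -1, -1],
)

```text
clock: 55.13
position: [0.5061, -0.0295, 0.2613]
tcp_rot: [-3.141, -0.0, -1.61]
ft_force: [-1.0, 0.3, 0.1]
finger_gap: 0.0543
finger_force: 63.8
```

Request:
move_arm(
  xyz=[
    [0, 0, 0],
    [0, 0, 0],
    [0, 0, 0],
    [0, 0, 0],
    [0, 0, 5],
    [0, 0, 20],
    [0, 0, 50],
    [0, 0, 90],
    [0, 0, 100],
    [0, 0, 100],
    [0, 0, 100],
  ],
  dr=[
    [0, 0, 0],
    [0, 0, 0],
    [0, 0, 0],
    [0, 0, 0],
    [0, 0, 0],
    [0, 0, 0],
    [0, 0, 0],
    [0, 0, 0],
    [0, 0, 0],
    [0, 0, 0],
    [0, 0, 0],
  ],
  gripper=[0.2, 0.6, 1, 1, 1, 1, 1, 1, 1, 1, 1],
)

```text
clock: 56.05
position: [0.5061, -0.0295, 0.3624]
tcp_rot: [-3.139, 0.001, -1.61]
ft_force: [-0.4, 0.1, -0.9]
finger_gap: 0.0855
finger_force: 0.0
```

Run:
```python
from h import *
np.set_printoptions(precision=4,suppress=True)
f=frame("top"); s=manip.observe(); print(s["position"],s["tcp_rot"])
for p in packs(f)[:4]: print(p)
save(f,"top9.png",(150,120,340,250),4)
```

```text
[ 0.5058 -0.0295  0.3612] [ 3.1415  0.0004 -1.6099]
(array([380.6, 232. ]), array([ 0.288 , -0.4127]), np.float64(0.0138), ((286.49273681640625, -414.16015625), (62.64139938354492, 108.99437713623047), 89.77162170410156))
(array([ 48.4, 317.8]), array([-0.032 ,  0.7384]), np.float64(0.0133), ((-30.342479705810547, 739.6616821289062), (62.06739807128906, 91.87866973876953), 85.97322082519531))
```

View pics/top9.png

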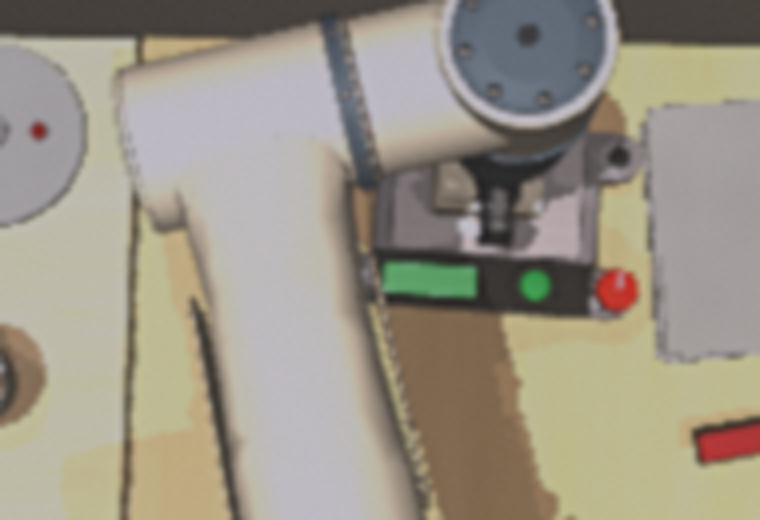

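Run:
```python
from h import *
np.set_printoptions(precision=4,suppress=True)
f=frame("side"); g=dict(np.load("side0.npz"))
for q in(g,f):
    print([(p[0],p[1],p[2]) for p in packs(q) if .2<p[1][0]<.7 and 0<p[1][1]<.4])
```

```text
[(array([252.5, 144.4]), array([0.5448, 0.398 ]), np.float64(0.0205)), (array([232.7, 163.5]), array([0.4231, 0.2962]), np.float64(0.0172)), (array([207.4, 169.1]), array([0.3144, 0.2915]), np.float64(0.0197)), (array([265.8, 172.6]), array([0.5315, 0.1959]), np.float64(0.0122))]
[(array([266.2, 173.4]), array([0.5314, 0.1904]), np.float64(0.012))]
```

Request:
move_arm(
  xyz=[
    [4, 30, 0],
    [9, 65, 0],
    [14, 100, 0],
    [19, 135, 0],
    [24, 170, 0],
    [28, 205, 0],
    [31, 225.5, 0],
    [31, 225.5, 0],
    [31, 225.5, -40],
    [31, 225.5, -80],
    [31, 225.5, -120],
    [31, 225.5, -155],
    [31, 225.5, -175],
    [31, 225.5, -187],
    [31, 225.5, -190],
    [31, 225.5, -190],
    [31, 225.5, -190],
  ],
  dr=[
    [0, 0, 0.09],
    [0, 0, 0.18],
    [0, 0, 0.18],
    [0, 0, 0.18],
    [0, 0, 0.18],
    [0, 0, 0.18],
    [0, 0, 0.18],
    [0, 0, 0.18],
    [0, 0, 0.18],
    [0, 0, 0.18],
    [0, 0, 0.18],
    [0, 0, 0.18],
    [0, 0, 0.18],
    [0, 0, 0.18],
    [0, 0, 0.18],
    [0, 0, 0.18],
    [0, 0, 0.18],
  ],
  gripper=[1, 1, 1, 1, 1, 1, 1, 1, 1, 1, 1, 1, 1, 1, 1, 1, 1],
)

```text
clock: 57.57
position: [0.5373, 0.1959, 0.1717]
tcp_rot: [-3.141, -0.0, -1.43]
ft_force: [-0.3, 0.7, 0.8]
finger_gap: 0.0854
finger_force: 0.0
```

Request:
move_arm(
  xyz=[
    [0, 0, 0],
    [0, 0, 0],
    [0, 0, 0],
    [0, 0, 0],
    [0, 0, 0],
    [0, 0, 0],
    [0, 0, 0],
  ],
  dr=[
    [0, 0, 0],
    [0, 0, 0],
    [0, 0, 0],
    [0, 0, 0],
    [0, 0, 0],
    [0, 0, 0],
    [0, 0, 0],
  ],
  gripper=[-1, -1, -1, -1, -1, -1, -1],
)

```text
clock: 58.15
position: [0.5375, 0.1963, 0.1728]
tcp_rot: [-3.139, 0.001, -1.429]
ft_force: [-0.2, 0.9, 5.6]
finger_gap: 0.0543
finger_force: 64.5
```

Request:
move_arm(
  xyz=[
    [0, 0, 15],
    [0, 0, 40],
    [0, 0, 75],
    [0, 0, 115],
    [0, -5, 150],
    [-3, -20, 170],
    [-7, -45, 170],
    [-11, -75, 170],
    [-15, -108, 170],
    [-20, -140, 170],
    [-24, -170, 170],
    [-27, -195, 170],
    [-30, -215, 170],
    [-31.5, -226, 170],
    [-31.5, -226, 155],
    [-31.5, -226, 140],
    [-31.5, -226, 127],
    [-31.5, -226, 120],
    [-31.5, -226, 120],
    [-31.5, -226, 120],
  ],
  dr=[
    [0, 0, 0],
    [0, 0, 0],
    [0, 0, 0],
    [0, 0, 0],
    [0, 0, -0.03],
    [0, 0, -0.06],
    [0, 0, -0.09],
    [0, 0, -0.12],
    [0, 0, -0.15],
    [0, 0, -0.18],
    [0, 0, -0.18],
    [0, 0, -0.18],
    [0, 0, -0.18],
    [0, 0, -0.18],
    [0, 0, -0.18],
    [0, 0, -0.18],
    [0, 0, -0.18],
    [0, 0, -0.18],
    [0, 0, -0.18],
    [0, 0, -0.18],
  ],
  gripper=[-1, -1, -1, -1, -1, -1, -1, -1, -1, -1, -1, -1, -1, -1, -1, -1, -1, -1, -1, -1],
)

```text
clock: 59.82
position: [0.5057, -0.0298, 0.2915]
tcp_rot: [3.142, -0.0, -1.609]
ft_force: [0.3, -0.8, -0.9]
finger_gap: 0.0541
finger_force: 63.7
```

Request:
move_arm(
  xyz=[
    [0, 0, 0],
    [0, 0, 0],
  ],
  dr=[
    [0, 0, 0],
    [0, 0, 0],
  ],
  gripper=[-1, -1],
)

```text
clock: 59.98
position: [0.5059, -0.0298, 0.2922]
tcp_rot: [-3.14, 0.0, -1.609]
ft_force: [-0.2, -0.5, -0.1]
finger_gap: 0.0545
finger_force: 63.7
```

Run:
```python
from h import *
s=manip.observe(); print(s["position"],s["tcp_rot"],s["ft_force"],s["finger_gap"])
f=frame("side"); save(f,"side10.png",(220,130,360,250),4)
```

```text
[ 0.50588571 -0.02984644  0.29223372] [-3.13982015e+00  2.94987312e-04 -1.60946549e+00] [-0.22005744 -0.48098901 -0.0873172 ] 0.054479020732897024
```

View pics/side10.png

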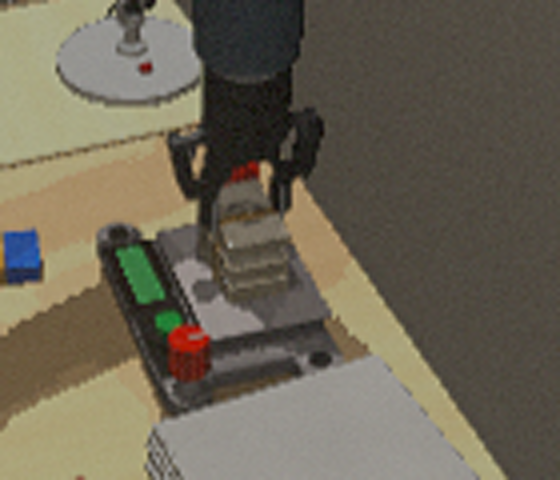

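Pack d hangs squarely over the pile of c and a at (250,240) in the crop. Lowering it now.

Request:
move_arm(
  xyz=[
    [0, 0, -3],
    [0, 0, -6],
    [0, 0, -9],
    [0, 0, -11.5],
    [0, 0, -11.5],
    [0, 0, -11.5],
  ],
  dr=[
    [0, 0, 0],
    [0, 0, 0],
    [0, 0, 0],
    [0, 0, 0],
    [0, 0, 0],
    [0, 0, 0],
  ],
  gripper=[-1, -1, -1, -1, -1, -1],
)

```text
clock: 60.53
position: [0.5055, -0.0301, 0.2795]
tcp_rot: [3.141, -0.0, -1.61]
ft_force: [0.7, -0.1, -0.1]
finger_gap: 0.0543
finger_force: 63.7
```

Request:
move_arm(
  xyz=[
    [0, 0, -0.7],
    [0, 0, -0.7],
    [0, 0, -0.7],
  ],
  dr=[
    [0, 0, 0],
    [0, 0, 0],
    [0, 0, 0],
  ],
  gripper=[-1, -1, -1],
)

```text
clock: 60.78
position: [0.5055, -0.03, 0.2791]
tcp_rot: [-3.141, -0.0, -1.61]
ft_force: [-0.2, 0.3, -1.2]
finger_gap: 0.0538
finger_force: 63.7
```

Request:
move_arm(
  xyz=[
    [0, 0, -0.7],
    [0, 0, -0.7],
    [0, 0, -0.7],
  ],
  dr=[
    [0, 0, 0],
    [0, 0, 0],
    [0, 0, 0],
  ],
  gripper=[-1, -1, -1],
)

```text
clock: 61.03
position: [0.5056, -0.03, 0.2784]
tcp_rot: [-3.141, -0.0, -1.61]
ft_force: [0.1, 0.4, -0.6]
finger_gap: 0.0544
finger_force: 63.7
```

Request:
move_arm(
  xyz=[
    [0, 0, -0.6],
    [0, 0, -0.6],
    [0, 0, -0.6],
  ],
  dr=[
    [0, 0, 0],
    [0, 0, 0],
    [0, 0, 0],
  ],
  gripper=[-1, -1, -1],
)

```text
clock: 61.28
position: [0.5056, -0.03, 0.2779]
tcp_rot: [-3.141, 0.0, -1.61]
ft_force: [1.1, 0.0, 0.3]
finger_gap: 0.0542
finger_force: 63.8
```

Request:
move_arm(
  xyz=[
    [0, 0, -0.6],
    [0, 0, -0.6],
    [0, 0, -0.6],
  ],
  dr=[
    [0, 0, 0],
    [0, 0, 0],
    [0, 0, 0],
  ],
  gripper=[-1, -1, -1],
)

```text
clock: 61.53
position: [0.5056, -0.03, 0.2773]
tcp_rot: [-3.141, -0.0, -1.61]
ft_force: [-1.1, 0.0, 0.2]
finger_gap: 0.0544
finger_force: 63.9
```

Request:
move_arm(
  xyz=[
    [0, 0, 0],
    [0, 0, 0],
    [0, 0, 0],
    [0, 0, 0],
    [0, 0, 5],
    [0, 0, 20],
    [0, 0, 50],
    [0, 0, 90],
    [-10, 40, 110],
    [-30, 80, 110],
    [-50, 120, 110],
    [-80, 155, 110],
    [-110, 190, 110],
    [-130, 225, 110],
    [-140, 260, 110],
    [-140, 260, 110],
  ],
  dr=[
    [0, 0, 0],
    [0, 0, 0],
    [0, 0, 0],
    [0, 0, 0],
    [0, 0, 0],
    [0, 0, 0],
    [0, 0, 0],
    [0, 0, 0],
    [0, 0, 0],
    [0, 0, 0],
    [0, 0, 0],
    [0, 0, 0],
    [0, 0, 0],
    [0, 0, 0],
    [0, 0, 0],
    [0, 0, 0],
  ],
  gripper=[0.2, 0.6, 1, 1, 1, 1, 1, 1, 1, 1, 1, 1, 1, 1, 1, 1],
)

```text
clock: 62.87
position: [0.3634, 0.2333, 0.3878]
tcp_rot: [-3.141, 0.002, -1.606]
ft_force: [0.3, 1.2, 1.0]
finger_gap: 0.0854
finger_force: 0.0
```

Run:
```python
from h import *
np.set_printoptions(precision=4,suppress=True)
f=frame("top"); g=frame("side"); print(manip.observe()["position"])
for q in(f,g):
    for k in knobs(q): print(k)
C=cloud(f)
m=(C[...,2]>.105)&(C[...,2]<.14)&(np.hypot(C[...,0]-.505,C[...,1]+.03)<.09)
for b,s,c in blobs(f,m,30): 
    W=np.array([onz(f,u,v,.125)[:2] for u,v in cv2.findNonZero(b.astype(np.uint8))[:,0]]); print(c,s,np.median(C[b][:,2]),cv2.minAreaRect((W*1e3).astype(np.float32)))
a=cv2.resize(f["pixels"][120:250,225:345],None,fx=3,fy=3,interpolation=2); b=cv2.resize(g["pixels"][130:260,210:340],None,fx=3,fy=3,interpolation=2)
cv2.imwrite("pics/final.png",np.hstack([a,b])[...,::-1])
```

```text
[0.3646 0.2318 0.3875]
(array([239.6027, 152.5342]), np.int32(73), array([0.5447, 0.0814, 0.101 ]), array([0.5435, 0.0802, 0.1007]))
(array([303.5797, 192.5942]), np.int32(69), array([ 0.4142, -0.1335,  0.101 ]), array([ 0.4131, -0.1317,  0.1013]))
(array([279.5811, 172.7568]), np.int32(74), array([0.5382, 0.0641, 0.101 ]), array([0.5424, 0.0716, 0.0958]))
(array([266.3654, 217.8942]), np.int32(104), array([ 0.4048, -0.1552,  0.101 ]), array([ 0.4083, -0.1464,  0.0947]))
[272.6286 163.8485] [259 155  28  19 482] 0.11873257179526786 ((504.9065246582031, -28.556320190429688), (90.47242736816406, 56.98188400268555), 87.80333709716797)
```

View pics/final.png

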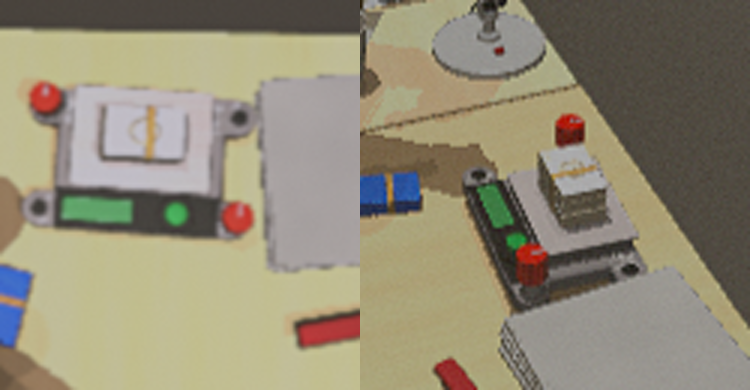

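Run:
```python
from h import *
np.set_printoptions(precision=3,suppress=True)
for n in("top","side"):
    f=frame(n); C=cloud(f)
    for t in("pack_b_mid","pack_a_mid"): print(n,t,[(round(x["p"],2),np.round(x["centre"]),C[int(x["centre"][1]),int(x["centre"][0])]) for x in manip.spot_point(t,n)])
    print([(p[0],p[1],p[2],np.round(p[3][1])) for p in packs(f)])
```

```text
top pack_b_mid [(0.21, array([240., 193.]), array([0.413, 0.083, 0.046]))]
top pack_a_mid [(0.42, array([271., 166.]), array([ 0.499, -0.024,  0.118])), (0.17, array([275., 169.]), array([ 0.492, -0.037,  0.123]))]
[(array([380.7, 231.8]), array([ 0.289, -0.413]), np.float64(0.0135), array([108.,  69.])), (array([244. , 297.6]), array([0.052, 0.059]), np.float64(0.0121), array([ 79., 205.])), (array([ 48.7, 317.4]), array([-0.031,  0.738]), np.float64(0.0128), array([ 62., 108.]))]
side pack_b_mid []
side pack_a_mid [(0.39, array([278., 188.]), array([ 0.492, -0.037,  0.121]))]
[(array([252.5, 144.3]), array([0.545, 0.399]), np.float64(0.0202), array([158., 161.])), (array([132. , 254.5]), array([-0.044, -0.078]), np.float64(0.0124), array([ 51., 156.])), (array([320.2, 300.2]), array([ 0.462, -0.468]), np.float64(0.0153), array([208.,  24.])), (array([257.3, 303.4]), array([ 0.281, -0.412]), np.float64(0.013), array([108.,  65.]))]
```

No other pack is left on the desk, so I'm handing in.

```bash
python3 -c "
from cell import manip
print(manip.close_job())"
```

```text
the job is handed in; nothing more can be done
None
```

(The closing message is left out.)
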